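# Put the pink piping board away in its rack

## Task

The pink piping board lies flat on the cold plate, too thin and too wide to be picked up there: slide it out over one of the cold plate's long edges until it overhangs enough to be pinched between the fingers, lift it off, and stand it on edge in the empty slot of the wire rack, the one with the pink tags. Set it down on the rack's floor rather than dropping it, never let it touch the bench, and let go of it. Leave the bottle, the sugar shaker, the tub and the three boards already in the rack standing where they are.

Things in the scene. Friction and masses are not known exactly. Their poses are not given: they have to be found in the camera images.
- board_center (a point): centre of the stiff pink plastic piping board with small printed petals, 150 (its x) by 120 (its y) by 5 mm (its z, up at the start), 70 to 120 g. It starts flat on the cold plate, its x within 23 degrees of the cold plate's y. Smooth on polished marble, it can be dragged by fingertips pressed on its top with 5 to 15 N, or pushed by its edge
- coldplate: fixed cold plate: a steel box with a flat marble top, 380 mm long (x) by 260 mm wide (y), top 100 mm above the bench; below the 20 mm thick marble the box is 5 mm smaller all round. Origin: centre of its underside, on the bench. Its long edges are at y = -130 and +130 mm; the one towards the middle of the bench has the more room beside it
- rack: fixed wire rack: base 150 (x) by 200 mm (y), its top (the floor) 10 mm above the bench. Four slots in a row at y = -67.5, -22.5, 22.5, 67.5 mm; in each a board stands with its faces to +y and -y between two 5 mm wire hoops, 100 mm long in x, tops 88 mm above the bench, 9 mm apart at the floor and 22 mm at the top: a board leans up to 9 degrees. Origin: centre of the underside, on the bench
- tag: two small pink colour tags clipped to the rack's base at the two ends of the empty slot, which is the piping board's own. Origin: the middle of that slot, at floor level; axes as the rack's
- board_white_center (a point): white board: a stored board standing in one of the rack's slots, 130 mm long, 85 mm high, 5 mm thick, 55 g, loose, leaning about 7 degrees towards the rack's -y; origin: its centre; x along the slot, z up
- board_green_center (a point): green board: a stored board standing in one of the rack's slots, 130 mm long, 85 mm high, 5 mm thick, 55 g, loose, leaning about 7 degrees towards the rack's -y; origin: its centre; x along the slot, z up
- board_brown_center (a point): brown board: a stored board standing in one of the rack's slots, 130 mm long, 85 mm high, 5 mm thick, 55 g, loose, leaning about 7 degrees towards the rack's -y; origin: its centre; x along the slot, z up
- bottle_center (a point): yellow plastic bottle with a red cap standing on the cold plate towards one end of it, 46 mm diameter, 115 mm high, loose; origin: its centre
- shaker_center (a point): metal sugar shaker standing on the cold plate towards the other end of it, 66 mm diameter, 92 mm high, loose; origin: its centre
- tub_center (a point): white tub with a blue lid standing on the bench ahead of the robot, 72 mm diameter (lid a little more), 80 mm high, loose; origin: its centre
Things that resemble listed ones, but are neither listed nor needed, are in the scene too. What is shaped like the part that bears board_center but orange or turquoise is not meant.

How it is judged:
On the way, in this order (a step that is already met when the one before it is completed fails the run):
1. the piping board lies flat on the cold plate and overhangs one of its long edges by about 20 mm or more ((y of board_center in the frame of coldplate below -0.075 m or y of board_center in the frame of coldplate above 0.075 m) and angle between board_center's own z axis and vertical below 0.1 rad and z of board_center in the frame of coldplate between 0.098 and 0.108 m), for 0.2 s.
2. the piping board is held in the fingers, clear of the cold plate (contact force between the fingers and board above 0.5 N and contact force between board and coldplate below 0.05 N), for 0.2 s.
At the end, for the whole second after the job is handed in: the piping board stands on one edge on the floor of the tagged slot, upright within 14 degrees, its centre within 16 mm of the slot's middle across it and 35 mm in all, at rest and let go; the other boards, bottle, shaker and tub stand upright (horizontal distance between board_center and tag below 0.035 m and y of board_center in the frame of tag between -0.016 and 0.016 m and z of board_center in the frame of tag between 0.054 and 0.082 m and angle between the z axis of board_center and the y axis of rack, either way round below 0.25 rad and linear speed of board below 0.02 m/s and angle between each of board_white_center, board_green_center, board_brown_center, bottle_center, shaker_center, tub_center's own z axis and vertical below 0.3 rad); the robot touches nothing.
It fails at once if the piping board touches the bench (contact force between board and table above 0.2 N).
It fails at once if the piping board is dropped (falls freely by more than about 20 mm) (linear speed of board above 0.6 m/s and contact force between the fingers and board below 0.05 N).
It fails at once if the bottle, the shaker or the tub is shifted by more than 15 mm or tipped (distance of any of bottle_center, shaker_center, tub_center from where it was at the start of the episode above 0.015 m or angle between any of bottle_center, shaker_center, tub_center's own z axis and vertical above 0.3 rad).
It fails at once if a board stored in the rack is shifted by more than 20 mm (distance of any of board_white_center, board_green_center, board_brown_center from where it was at the start of the episode above 0.02 m).
It also fails if it takes over 59 s, if anything falls off the work surface, if the arm or the gripper's body presses on something with over 40 N, if the wrist force passes 120 N, or if a joint passes its speed limit or range.

## Robot

A 6-joint arm with a two-finger parallel gripper is mounted at the origin on the work surface. World frame = base frame: x ahead of the robot, y to its left, z up, the work surface at z = 0. Lengths are in m, angles in rad, forces in N, time in s.
With the tool pointing down it reaches from about 0.4 to 0.825 m from the base axis. Payload 7 kg.
Tool frame: the origin (TCP) lies on the centre line of the jaws, within the pads' length; the fingertips stand env.tcp_to_tips ahead of it and the grasp point (between the pads) lies 6 mm ahead of it (env.tcp_to_tips is the distance from the TCP to the fingertips, in m); z points along the fingers, y is the direction in which the jaws open and shut (so a half turn about z gives the same grasp; the last joint's range is limited). The gripper opens to 88 mm and grips with 3 to 60 N. Pads are 19 mm wide; open, the fingers measure 130 mm over their backs; the gripper's body (78 mm by 193 mm) begins 47 mm behind the grasp point.
Start: joints at [-0.838, 0.359, 0.012, 0, -1.224, -0.288], TCP at [0.29, -0.609, 0.252] pointing down, gripper open.
Joint ranges: [-3.07, 3.07], [-1.43, 2.12], [-1.02, 1.25], [-3.03, 1.67], [-3.05, -0], [-3.03, 3.03]. Speed limits (rad/s): [2.39, 2.39, 3.01, 3.14, 3.14, 3.14].

## Interface

Orientations are given as a unit quaternion [x, y, z, w].
In Python, from workcell import env, imaging gives the robot as it stands.
- The arm moves only by the tool play_rows, never from a script. Its argument "steps" is a list that holds one entry, the list of rows, each a list of 7 numbers: the closure, from 0 (fully open) to 1 (shut), then the shift along the world's x, y, z in cm, then the turn, a rotation vector about the world's x, y, z in degrees. In form: [[[fingers, x, y, z, wx, wy, wz], ...]]. A call has 1 to 10 rows; each row shifts and turns the commanded pose from where the row before left it; what a row does not reach is not made up. A row lasts 1/8 s, in which the tool goes at most 62.5 mm and 10.7 degrees, less where a joint would pass 70% of its speed; a pose out of reach is approached as far as the arm can. A call is refused whole if a number of a shift passes 6.25 or a number of a turn 10.7, either way. A call with a gripper value outside its range is refused whole. The fingers move at their own pace and stop on an object; "squeeze" is the grip in N (left out, the last holds). Time passes only in rows, so rows that do not move let the fingers close. It gives the time, the measured TCP pose, the force and the opening at its end, in the units of the state.
- env.sense(): the state, without advancing time (a new reading comes with each control period).
- imaging.capture(name): name is "side" or "top" or "wrist"; returns the picture (480x640x3 uint8, red, green, blue); there is no depth.
- imaging.camera_info(name): a dict with "intrinsics" (3x3 intrinsics, pixels), "extrinsics" (4x4, takes a point from camera to world coordinates). Camera axes: x right, y up, looking along -z (the intrinsics and any distortion apply to the point x, -y, -z); pixel columns grow to the right and rows downward; lengths in m; the calibration is good to about 2 mm. A picture is of the moment at which its call begins: read the wrist's pose just before it. camera_info takes no time and is no camera call; for the wrist camera it gives the pose at the moment of the call.
- env.close_job(): hands the job in, once; it reports no verdict.
Trained networks look in the newest picture that a camera, given by its name, has taken for a name from the list of things; names that differ only in an ending like _2 or _b are one class to them, and where a whole thing is asked for, a point or a joint stands for the part that bears it (a point fixed in the world has none). Each returns a list of dicts, best first, with "p" (0 to 1); they miss things now and then, are a little off and sometimes report something else, mostly with a low value. They report only what shows in the picture. A call takes as long as a camera call. They do not tell look-alikes from the thing itself.
- imaging.look_for(camera, query): "extent" ([left, top, width, height] in pixels, round what is visible of it).
The state is a dict: "time": time; "q": joint angles; "qd": joint speeds; "joint_efforts": joint torques, N m; "position": TCP position; "eef_rot": TCP orientation; "wrist_force": force on the tool from outside, world axes, zero at the start; "ft_torque": the same for the moment, N m; "finger_gap": finger opening in m.
Only numpy, scipy, OpenCV 4.12 (cv2) and the standard library are available. Lean on these libraries where they do the work, as an engineer would, in place of code of your own. Each camera call takes 0.05 s, during which the arm holds its last target.

## Working session

There is one attempt and no reset: what is moved stays moved. The work goes in short steps, Python scripts to look and compute and a tool call to move; the robot and the scene stay as the last step left them, time stands still between calls to the robot, and variables do not carry over. Pictures are saved under pics/ and viewed, and the job is handed in when it is done.

Besides the shell and the picture viewer there is one more tool, called after "Call:" as name([rows], argument=value, ...), one row to a line, values as JSON. play_rows: Moves the arm, as the interface text tells. Its arguments: {"type":"object","properties":{"steps":{"type":"array","items":{"type":"array","items":{"type":"array","items":{"type":"number"}}}},"squeeze":{"type":"number"}},"required":["steps"]}

```bash
mkdir -p pics; ls
python3 - <<'E'
from workcell import env, imaging
import cv2, numpy as np
s=env.sense(); print(s['time'],s['position'],s['eef_rot'],s['finger_gap'],env.tcp_to_tips)
for n in ['side','top','wrist']:
    im=imaging.capture(n); cv2.imwrite(f'pics/{n}0.png',im[:,:,::-1])
    c=imaging.camera_info(n); print(n,c['intrinsics'],np.round(c['extrinsics'],4), [k for k in c])
E
```

```text
pics
0.0 [ 0.29021078 -0.6089217   0.2506219 ] [-2.20504092e-01  9.75385699e-01  7.87280013e-04 -2.51094353e-04] 0.08772935327598541 0.025
side [[622.7571494    0.         322.79252899]
 [  0.         622.7571494  258.01932823]
 [  0.           0.           1.        ]] [[-0.6748  0.5106 -0.5328 -0.3714]
 [-0.7378 -0.4525  0.5009  0.9033]
 [ 0.0147  0.7312  0.6821  1.2152]
 [ 0.      0.      0.      1.    ]] ['intrinsics', 'extrinsics']
top [[578.94868844   0.         316.43951121]
 [  0.         578.94868844 240.63860015]
 [  0.           0.           1.        ]] [[-1.1200e-02  9.9840e-01 -5.4600e-02  3.8910e-01]
 [-9.9990e-01 -1.1100e-02  1.2000e-03  9.1100e-02]
 [ 6.0000e-04  5.4600e-02  9.9850e-01  1.6658e+00]
 [ 0.0000e+00  0.0000e+00  0.0000e+00  1.0000e+00]] ['intrinsics', 'extrinsics']
wrist [[363.43207363   0.         320.24933775]
 [  0.         363.43207363 242.87509516]
 [  0.           0.           1.        ]] [[-4.313e-01 -8.588e-01 -2.764e-01  2.150e-01]
 [ 9.022e-01 -4.106e-01 -1.319e-01 -6.459e-01]
 [-2.000e-04 -3.062e-01  9.520e-01  3.841e-01]
 [ 0.000e+00  0.000e+00  0.000e+00  1.000e+00]] ['intrinsics', 'extrinsics']
```

View pics/top0.png

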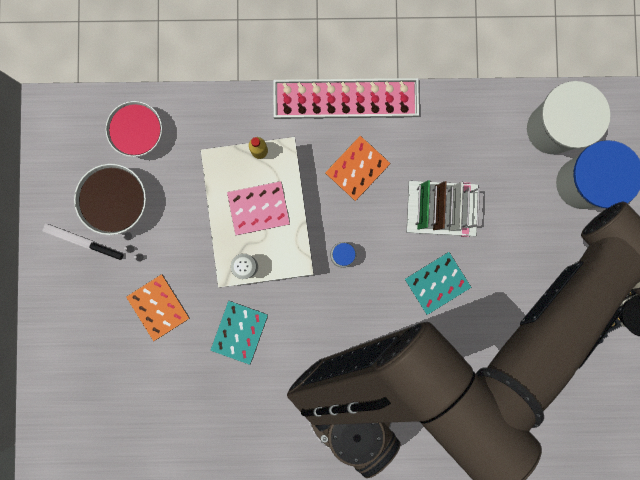

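View pics/side0.png

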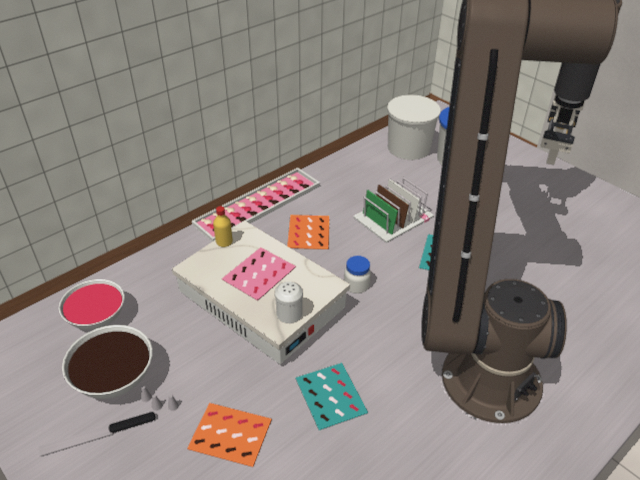

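View pics/wrist0.png

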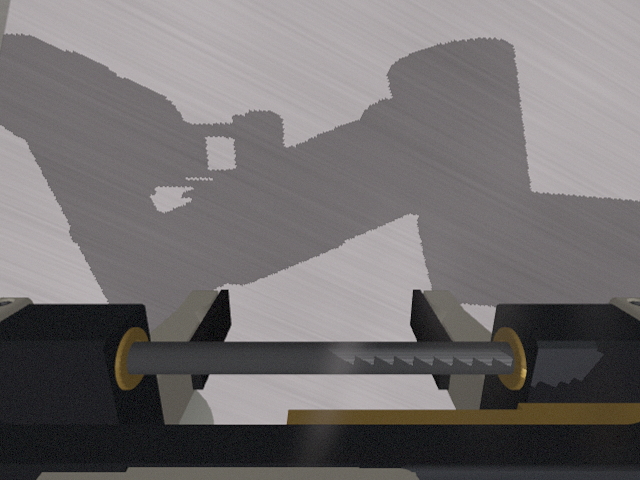

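```bash
cat > h.py <<'E'
import numpy as np, cv2
from workcell import env, imaging
CI={n:imaging.camera_info(n) for n in ['top','side']}
def ray(n,u,v,ci=None):
    c=ci or CI[n];K=c['intrinsics'];T=np.array(c['extrinsics'])
    d=np.array([(u-K[0][2])/K[0][0],-(v-K[1][2])/K[1][1],-1.]);return T[:3,3],T[:3,:3]@d
def onz(n,u,v,z,ci=None):
    o,d=ray(n,u,v,ci);return o+d*(z-o[2])/d[2]
def proj(n,p,ci=None):
    c=ci or CI[n];K=c['intrinsics'];T=np.array(c['extrinsics'])
    q=T[:3,:3].T@(np.array(p)-T[:3,3]);return np.array([K[0][0]*q[0]/-q[2]+K[0][2],K[1][1]*-q[1]/-q[2]+K[1][2]])
def tri(pa,pb,na='top',nb='side'):
    o1,d1=ray(na,*pa);o2,d2=ray(nb,*pb)
    A=np.stack([d1,-d2],1);t=np.linalg.lstsq(A,o2-o1,rcond=None)[0]
    return (o1+d1*t[0]+o2+d2*t[1])/2, np.linalg.norm(o1+d1*t[0]-o2-d2*t[1])
E
python3 - <<'E'
import cv2
t=cv2.imread('pics/top0.png')
cv2.imwrite('pics/tA.png',cv2.resize(t[165:245,395:495],None,fx=7,fy=7,interpolation=cv2.INTER_CUBIC))
cv2.imwrite('pics/tB.png',cv2.resize(t[130:295,190:370],None,fx=3.6,fy=3.6,interpolation=cv2.INTER_CUBIC))
s=cv2.imread('pics/side0.png')
cv2.imwrite('pics/sA.png',cv2.resize(s[165:245,345:445],None,fx=7,fy=7,interpolation=cv2.INTER_CUBIC))
cv2.imwrite('pics/sB.png',cv2.resize(s[195:370,165:385],None,fx=3.4,fy=3.4,interpolation=cv2.INTER_CUBIC))
E
```

```text
(no output)
```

View pics/tA.png

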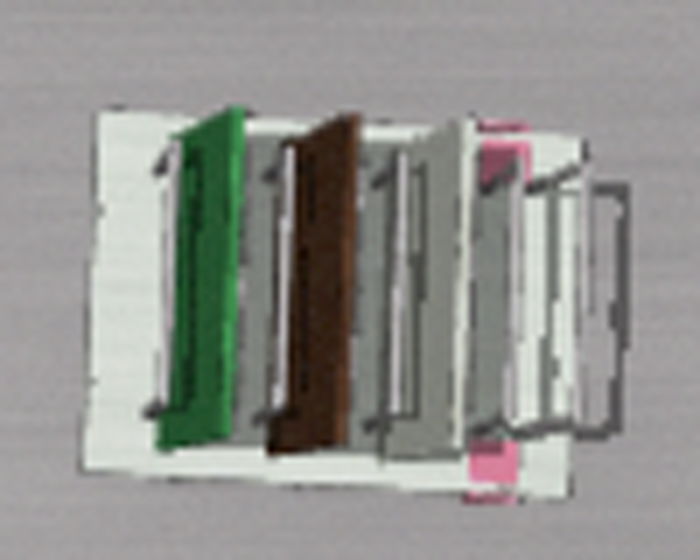

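View pics/tB.png

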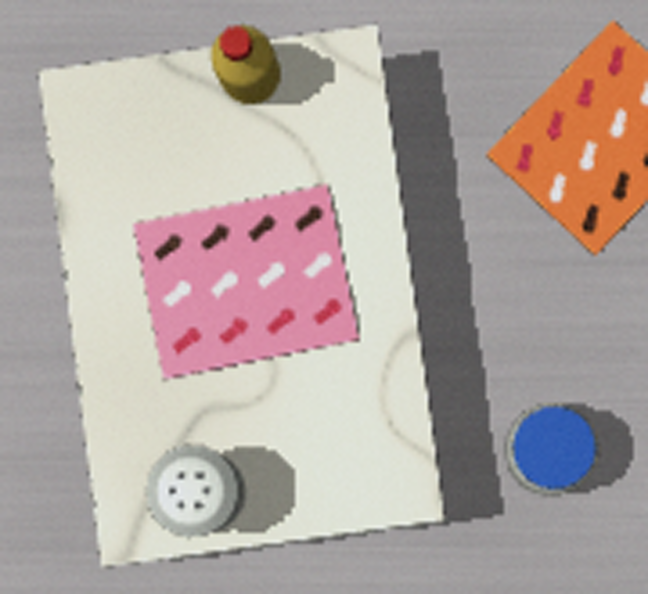

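View pics/sA.png

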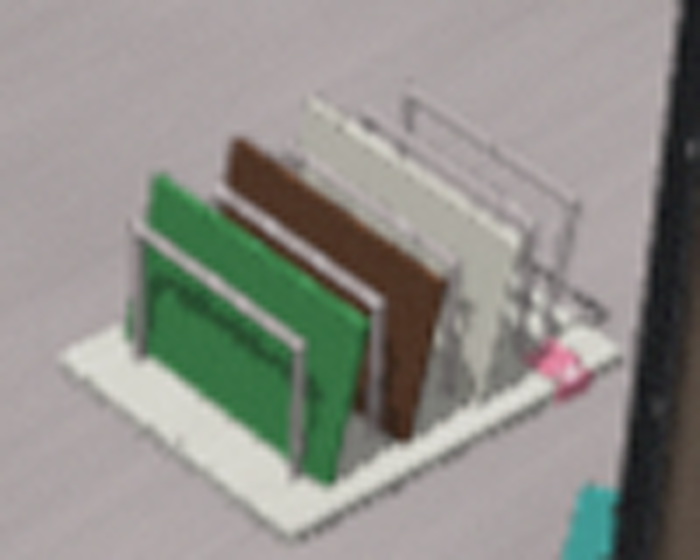

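View pics/sB.png

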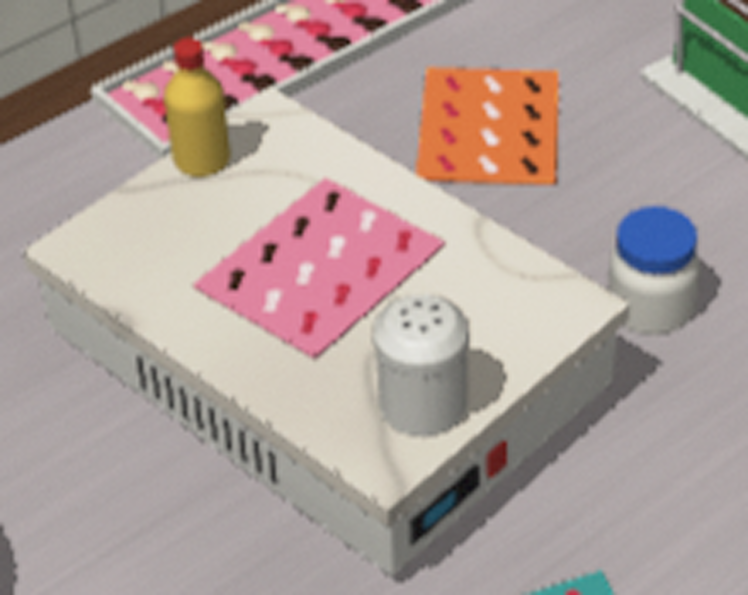

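Run:
```python
from h import *
import h
t=cv2.imread('pics/top0.png')
c=lambda L,z,o,f:np.array([onz('top',o[0]+x/f-.5*0,o[1]+y/f,z) for x,y in L])
P=c([(39,70),(379,26),(443,521),(103,567)],.1,(190,130),3.6)
print('plate',P[:,:2].round(4),P.mean(0).round(4),[np.linalg.norm(P[i]-P[(i+1)%4]).round(4) for i in range(4)])
print(np.degrees(np.arctan2(*(P[0]-P[3])[[1,0]])),np.degrees(np.arctan2(*(P[1]-P[2])[[1,0]])))
R=c([(98,112),(588,140),(573,497),(82,470)],.01,(395,165),7)
print('rack',R[:,:2].round(4),R.mean(0).round(4),[np.linalg.norm(R[i]-R[(i+1)%4]).round(4) for i in range(4)])
print(np.degrees(np.arctan2(*(R[0]-R[3])[[1,0]])),np.degrees(np.arctan2(*(R[1]-R[2])[[1,0]])))
hsv=cv2.cvtColor(t,cv2.COLOR_BGR2HSV)
# board: colour pink, fill
m=((hsv[:,:,0]>155)&(hsv[:,:,1]>60)&(hsv[:,:,2]>150)).astype(np.uint8)
m2=m.copy();m2[:, :215]=0;m2[:,300:]=0;m2[:170]=0;m2[245:]=0
pts=cv2.findNonZero(m2);rr=cv2.minAreaRect(pts);b=cv2.boxPoints(rr);print(b)
B=np.array([onz('top',u,v,.105) for u,v in b]);print('board',B[:,:2].round(4),B.mean(0).round(4),[np.linalg.norm(B[i]-B[(i+1)%4]).round(4) for i in range(4)])
for i in range(4): d=B[(i+1)%4]-B[i];print(np.degrees(np.arctan2(d[1],d[0])).round(1))
# tags
m3=m.copy();m3[:,:440]=0;m3[:,490:]=0;m3[:160]=0;m3[250:]=0
n,l,st,ce=cv2.connectedComponentsWithStats(m3)
for i in range(1,n):print('tag',st[i],ce[i],onz('top',*ce[i],.01)[:2])
for q in ['bottle_center','shaker_center','tub_center','rack','tag','board_white_center']:
    for n in ['top','side']:
        print(q,n,[(np.round(d['extent']),round(d['p'],2)) for d in imaging.look_for(n,q)[:2]])
```

```text
plate [[0.7276 0.4022]
 [0.7585 0.144 ]
 [0.3825 0.0994]
 [0.351  0.3544]] [0.5549 0.25   0.1   ] [np.float64(0.2601), np.float64(0.3786), np.float64(0.257), np.float64(0.3796)]
7.235931794046954 6.756319241642568
rack [[ 0.6486 -0.1794]
 [ 0.6347 -0.3808]
 [ 0.4877 -0.3707]
 [ 0.501  -0.1699]] [ 0.568  -0.2752  0.01  ] [np.float64(0.2018), np.float64(0.1474), np.float64(0.2013), np.float64(0.1479)]
-3.680939063651065 -3.907144545613142
[[226.76926 191.84615]
 [280.6154  181.07692]
 [289.15384 223.76921]
 [235.30771 234.53844]]
board [[0.6096 0.331 ]
 [0.6373 0.1847]
 [0.5208 0.1625]
 [0.4933 0.3082]] [0.5652 0.2466 0.105 ] [np.float64(0.1489), np.float64(0.1186), np.float64(0.1483), np.float64(0.1185)]
-79.2
-169.2
100.7
11.1
tag [469 183   2   1   2] [469.5 183. ] [ 0.64084333 -0.35354304]
tag [464 185   7   6  12] [468.16666667 186.33333333] [ 0.63122327 -0.34945593]
tag [462 228   7   6  32] [465.3125 231.125 ] [ 0.50206224 -0.33797618]
tag [462 235   1   1   1] [462. 235.] [ 0.49103774 -0.32820052]
tag [467 236   1   1   1] [467. 236.] [ 0.4880068  -0.34245953]
bottle_center top [(array([251., 133.,  21.,  24.]), 0.63), (array([433., 184.,  15.,  47.]), 0.29)]
bottle_center side [(array([213., 208.,  18.,  41.]), 0.8)]
shaker_center top [(array([231., 254.,  29.,  23.]), 0.6)]
shaker_center side [(array([275., 283.,  25.,  43.]), 0.79), (array([342., 256.,  27.,  37.]), 0.58)]
tub_center top [(array([249., 140.,  21.,  18.]), 0.58), (array([329., 242.,  26.,  25.]), 0.56)]
tub_center side [(array([343., 255.,  25.,  41.]), 0.7)]
rack top [(array([405., 183.,  74.,  54.]), 0.87)]
rack side [(array([352., 184.,  79.,  60.]), 0.62)]
tag top [(array([463., 185.,   6.,  50.]), 0.66)]
tag side [(array([418., 216.,  10.,   8.]), 0.51), (array([342., 257.,  28.,  38.]), 0.27)]
board_white_center top [(array([445., 183.,  20.,  47.]), 0.67), (array([419., 183.,  14.,  48.]), 0.62)]
board_white_center side []
```

Run:
```python
from h import *
print('tub',onz('top',190+554/3.6,130+447/3.6,.08))
print('bottle',onz('top',190+236/3.6,130+42/3.6,.212))
print('shaker',onz('top',190+190/3.6,130+490/3.6,.192))
# side check: plate corner, board corners, rack slot
a=np.radians(7);c=np.array([.555,.25]);R=np.array([[np.cos(a),-np.sin(a)],[np.sin(a),np.cos(a)]])
for p in [(-.19,-.13),(.19,-.13),(-.19,.13)]:
    u=proj('side',[*(c+R@p),.1]);print('sidecorner',u,((u-[165,195])*3.4).round(0))
a=np.radians(10.8);R=np.array([[np.cos(a),-np.sin(a)],[np.sin(a),np.cos(a)]])
for p in [(.06,.075),(.06,-.075),(-.06,-.075),(-.06,.075)]:
    u=proj('side',[*(np.array([.5652,.2466])+R@p),.105]);print('b',((u-[165,195])*3.4).round(0))
a=np.radians(-3.8);R=np.array([[np.cos(a),-np.sin(a)],[np.sin(a),np.cos(a)]])
for p in [(.075,.1),(.075,-.1),(-.075,-.1),(-.075,.1)]:
    u=proj('side',[*(np.array([.568,-.2752])+R@p),.01]);print('r',((u-[345,165])*7).round(0))
print('slot',np.array([.568,-.2752])+R@[0,-.0675])
s=env.sense();print(s)
```

```text
tub [0.43773067 0.01445035 0.08      ]
bottle [0.72178179 0.24110661 0.212     ]
shaker [0.40678653 0.27740634 0.192     ]
sidecorner [350.38292812 284.33153296] [630. 304.]
sidecorner [244.44964488 220.34555472] [270.  86.]
sidecorner [279.07167317 345.36271837] [388. 511.]
b [189. 284.]
b [323. 177.]
b [443. 242.]
b [312. 357.]
r [ 57. 353.]
r [387. 185.]
r [624. 349.]
r [291. 533.]
slot [ 0.56352651 -0.3425516 ]
{'time': 0.75, 'q': array([-8.37873733e-01,  3.58540819e-01,  1.18866136e-02, -1.61072380e-06,
       -1.22414678e+00, -2.88122398e-01]), 'qd': array([ 0.00305927, -0.00076103,  0.00071144,  0.00014828,  0.000333  ,
        0.00032033]), 'joint_efforts': array([-8.34478869e-04, -5.82224464e+01,  2.93266994e+01,  7.00188875e+00,
        1.25713338e-02, -1.12923090e-05]), 'position': array([ 0.29040739, -0.60928177,  0.25159341]), 'eef_rot': array([-2.20570975e-01,  9.75370927e-01,  2.40092808e-06, -4.76473206e-07]), 'wrist_force': array([ 0.01008853, -0.24656954,  0.54590081]), 'ft_torque': array([-0.01447445,  0.00384166,  0.07993989]), 'finger_gap': 0.08786845453062721}
```

Call:
play_rows([
  [[0,2.5,6,0.5,0,0,4.5],[0,2.5,6,0.5,0,0,4.5],[0,2.5,6,0.5,0,0,4.5],[0,2,6,0.5,0,0,4.5],[0,2,6,0.5,0,0,4.5],[0,2,6,0.5,0,0,4.5],[0,2,6,0.5,0,0,4.5],[0,2,6,0.5,0,0,4.5],[0,1,6,0.5,0,0,4.5],[0,1,6,0.5,0,0,4.5]],
])

```text
time: 2.0
position: [0.4809, -0.0192, 0.3012]
eef_rot: [-0.578, 0.816, -0.0, 0.001]
wrist_force: [0.9, -0.5, 0.2]
finger_gap: 0.0875
```

```bash
cat > log.py <<'E'
from workcell import env
import json,numpy as np
from scipy.spatial.transform import Rotation as R
s=env.sense()
open('kin.jsonl','a').write(json.dumps([list(s['q']),list(s['position']),list(s['eef_rot'])])+'\n')
M=R.from_quat(s['eef_rot']).as_matrix()
print('t',s['time'],'pos',s['position'].round(4),'q',s['q'].round(3),'F',s['wrist_force'].round(2),'T',s['ft_torque'].round(2),'gap',round(s['finger_gap'],4));print('toolx,y,z',M[:,0].round(3),M[:,1].round(3),M[:,2].round(3))
E
python3 log.py
```

```text
t 2.0 pos [ 0.4809 -0.0192  0.3012] q [ 0.37   0.002 -0.319  0.    -1.249 -0.708] F [ 0.93 -0.46  0.23] T [-0.05 -0.13 -0.01] gap 0.0875
toolx,y,z [-0.331 -0.943 -0.001] [-0.943  0.331 -0.001] [ 0.001  0.    -1.   ]
```

Call:
play_rows([
  [[0.3,1.0,5.2,0,0,0,3.7],[0.3,1.0,5.2,0,0,0,3.7],[0.3,1.0,5.2,0,0,0,3.7],[0.3,1.0,5.2,0,0,0,3.7],[0.3,1.0,5.2,0,0,0,3.7],[0.3,1.0,5.3,0,0,0,3.7],[0.3,1.35,5.5,0,0,0,4.1],[0.3,0,0,-5,0,0,0],[0.3,0,0,-5,0,0,0],[0.3,0,0,-4,0,0,0]],
])

```text
time: 3.25
position: [0.5538, 0.3466, 0.1584]
eef_rot: [0.748, -0.664, -0.0, 0.001]
wrist_force: [-0.4, -0.8, -0.5]
finger_gap: 0.0614
```

```bash
python3 log.py
python3 - <<'E'
from h import *
for n in ['top','wrist']:
    im=imaging.capture(n); cv2.imwrite(f'pics/{n}1.png',im[:,:,::-1])
E
```

```text
t 3.25 pos [0.5538 0.3466 0.1584] q [ 0.857  0.393 -0.159 -0.    -1.02  -0.738] F [-0.37 -0.76 -0.51] T [0.02 0.12 0.05] gap 0.0614
toolx,y,z [ 0.118 -0.993  0.001] [-0.993 -0.118  0.001] [-0.001 -0.001 -1.   ]
```

View pics/wrist1.png

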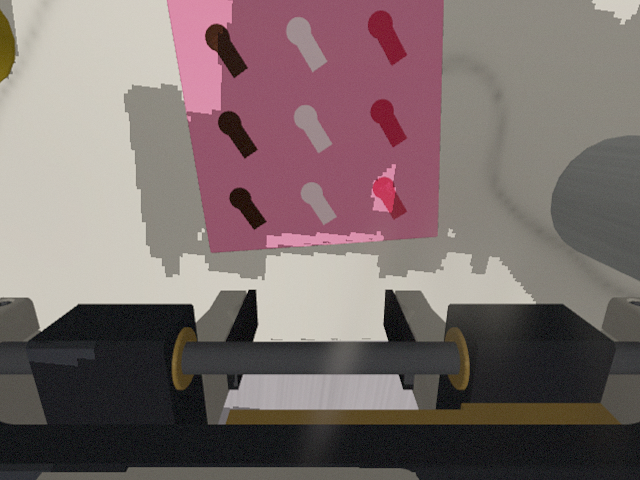

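View pics/top1.png

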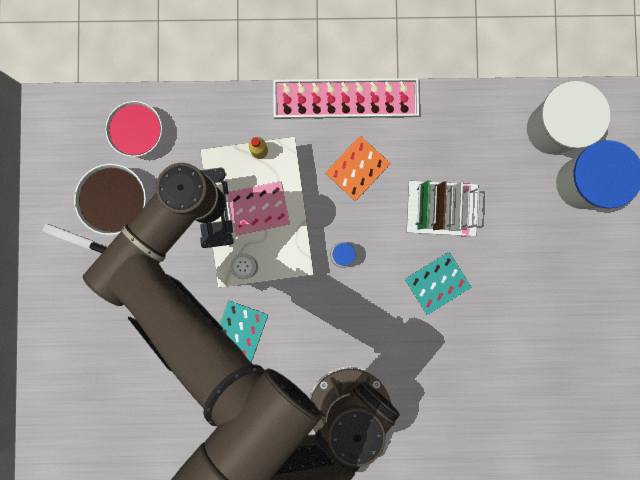

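Call:
play_rows([
  [[0.3,0,0,-2,0,0,0],[0.3,0,0,-0.8,0,0,0],[0.3,0,0,0,0,0,0]],
])

```text
time: 3.72
position: [0.5546, 0.3469, 0.1334]
eef_rot: [0.748, -0.664, 0.0, -0.0]
wrist_force: [-0.3, 0.1, 0.2]
finger_gap: 0.0613
```

```bash
python3 log.py
```

```text
t 3.725 pos [0.5546 0.3469 0.1334] q [ 0.857  0.416 -0.186  0.    -0.968 -0.738] F [-0.25  0.11  0.19] T [ 0.03  0.08 -0.05] gap 0.0613
toolx,y,z [ 0.118 -0.993 -0.   ] [-0.993 -0.118 -0.001] [ 0.  0. -1.]
```

Call:
play_rows([
  [[0.3,0,0,-0.6,0,0,0],[0.3,0,0,0,0,0,0],[0.3,0.12,-1,0,0,0,0],[0.3,0.06,-0.5,0,0,0,0],[0.3,0.06,-0.5,0,0,0,0],[0.3,0.06,-0.5,0,0,0,0],[0.3,0.12,-1,0,0,0,0],[0.3,0.12,-1,0,0,0,0],[0.3,0,0,0,0,0,0]],
])

```text
time: 4.85
position: [0.5597, 0.3008, 0.1266]
eef_rot: [0.747, -0.664, -0.0, 0.0]
wrist_force: [0.0, 0.0, -0.2]
finger_gap: 0.0608
```

```bash
python3 log.py
python3 - <<'E'
from h import *
for n in ['top','wrist']:
    im=imaging.capture(n); cv2.imwrite(f'pics/{n}2.png',im[:,:,::-1])
E
```

```text
t 4.85 pos [0.5597 0.3008 0.1266] q [ 0.8    0.396 -0.237 -0.    -0.938 -0.682] F [ 0.03  0.03 -0.15] T [0.02 0.1  0.03] gap 0.0608
toolx,y,z [ 0.117 -0.993  0.   ] [-0.993 -0.117  0.   ] [-0. -0. -1.]
```

View pics/wrist2.png

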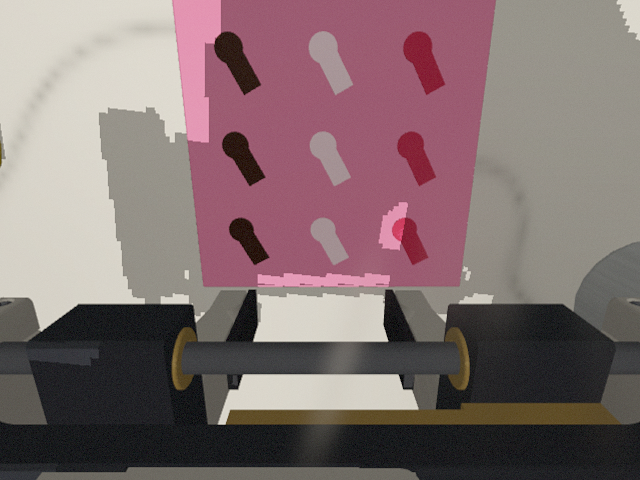

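Run:
```python
from h import *
ci=imaging.camera_info('wrist')
for u in (204,462): 
    p=onz('wrist',u,287,.105,ci); d=p[:2]-[.555,.25]; print(p, 'v',-.122*d[0]+.9925*d[1],'u',.9925*d[0]+.122*d[1])
d=np.array([.5597,.3008])-[.555,.25];print(-.122*d[0]+.9925*d[1])
```

```text
[0.61510922 0.29490025 0.105     ] v 0.03723017709914308 u 0.06513622845825001
[0.49580522 0.2806447  0.105     ] v 0.03763663125228976 u -0.055012169986275526
0.049845600000000025
```

Call:
play_rows([
  [[0.3,0.1,-0.8,0,0,0,0],[0.3,0.1,-0.8,0,0,0,0],[0.3,0.1,-0.8,0,0,0,0],[0.3,0.1,-0.8,0,0,0,0],[0.3,0.1,-0.8,0,0,0,0],[0.3,0.1,-0.8,0,0,0,0],[0.3,0.1,-0.7,0,0,0,0],[0.3,0.0,-0.3,0,0,0,0],[0.3,0,0,0,0,0,0]],
])

```text
time: 6.08
position: [0.5667, 0.2436, 0.1266]
eef_rot: [0.748, -0.664, 0.0, 0.0]
wrist_force: [0.3, -0.2, 0.3]
finger_gap: 0.0613
```

```bash
python3 log.py
python3 - <<'E'
from h import *
for n in ['top','wrist','side']:
    im=imaging.capture(n); cv2.imwrite(f'pics/{n}3.png',im[:,:,::-1])
E
```

```text
t 6.075 pos [0.5667 0.2436 0.1266] q [ 0.722  0.369 -0.28   0.    -0.922 -0.604] F [ 0.31 -0.17  0.28] T [ 0.01  0.06 -0.01] gap 0.0613
toolx,y,z [ 0.118 -0.993  0.   ] [-0.993 -0.118  0.   ] [ 0. -0. -1.]
```

View pics/wrist3.png

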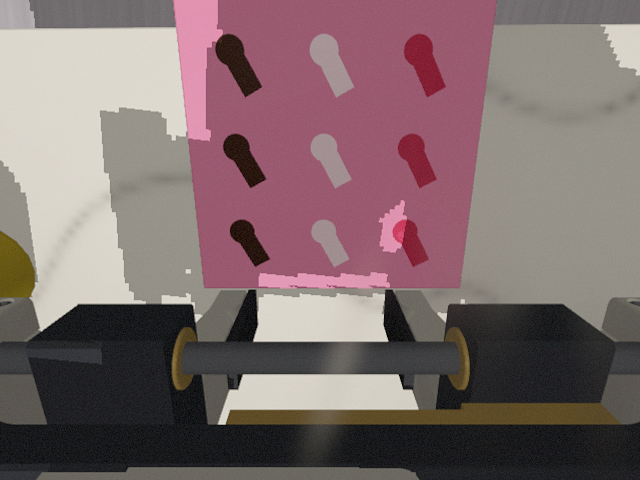

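View pics/side3.png

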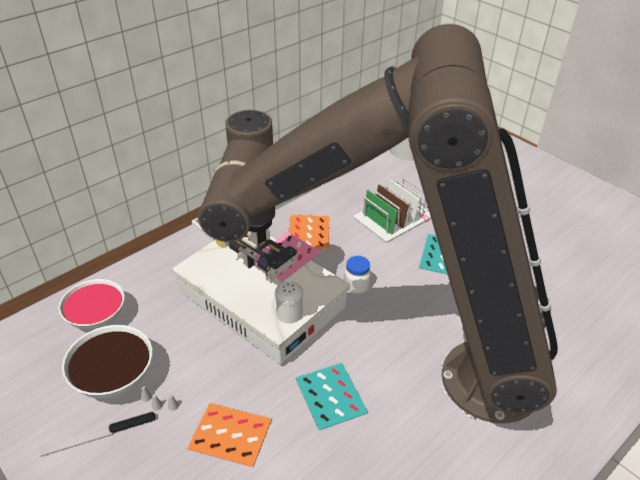

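Call:
play_rows([
  [[0.3,-0.1,1,0.2,0,0,0],[0.3,0,0,5,0,0,0],[0.3,0,0,6,0,0,0],[0.3,0,-2,6,0,0,0],[0.3,0,-5,1,0,0,0],[0.3,0,-5,0,5,0,0],[0.3,0,-5,0,5,0,0],[0.3,0,-5,0,5,0,0],[0.3,0,-5,0,5,0,0],[0.3,0,0,0,0,0,0]],
])

```text
time: 7.48
position: [0.5661, -0.0209, 0.3077]
eef_rot: [0.734, -0.657, -0.115, -0.13]
wrist_force: [0.8, -0.1, 0.6]
finger_gap: 0.061
```

```bash
python3 log.py
```

```text
t 7.475 pos [ 0.5661 -0.0209  0.3077] q [ 6.800e-02  1.850e-01  1.000e-03 -3.560e-01 -1.372e+00  1.110e-01] F [ 0.78 -0.09  0.63] T [-1.04  0.03 -0.02] gap 0.061
toolx,y,z [ 0.111 -0.934 -0.34 ] [-0.994 -0.103 -0.04 ] [ 0.002  0.342 -0.94 ]
```

Call:
play_rows([
  [[0,0,-3,0,8,0,4],[0,0,-3,0,8,0,4],[0,0,-2,0,8,0,4],[0,0,0,0,0,0,0]],
])

```text
time: 7.98
position: [0.5662, -0.0977, 0.3042]
eef_rot: [0.755, -0.537, -0.264, -0.267]
wrist_force: [0.0, -0.9, -0.2]
finger_gap: 0.0873
```

```bash
python3 log.py
```

```text
t 7.975 pos [ 0.5662 -0.0977  0.3042] q [-0.297  0.41   0.254 -0.689 -1.765  0.617] F [ 0.04 -0.86 -0.22] T [-2.41 -0.29 -0.05] gap 0.0873
toolx,y,z [ 0.283 -0.671 -0.686] [-0.953 -0.28  -0.119] [-0.113  0.687 -0.718]
```

```bash
cat > kin.py <<'E'
import numpy as np, json
from scipy.optimize import least_squares
from scipy.spatial.transform import Rotation as R
D=[json.loads(l) for l in open('kin.jsonl')]
D.append([[-0.837873733,0.358540819,0.0118866136,0,-1.22414678,-0.288122398],[0.29040739,-0.60928177,0.25159341],[-2.20570975e-01,9.75370927e-01,0,0]])
lo=np.array([-3.07,-1.43,-1.02,-3.03,-3.05,-3.03]);hi=np.array([3.07,2.12,1.25,1.67,0,3.03])
def fk(q,p,s4):
    ax=[(0,0,1),(0,1,0),(0,-1,0),(s4,0,0),(0,-1,0),(-1,0,0)]
    pt=[(0,0,0),(p[0],0,p[1]),(p[2],0,p[3]),(0,p[4],p[5]),(p[6],0,p[7]),(0,p[8],p[9])]
    Rm=R.identity();t=np.zeros(3)
    for a,c,qi in zip(ax,pt,q):
        r=R.from_rotvec(np.array(a,float)*qi);c=np.array(c)
        t=t+Rm.apply(c-r.apply(c));Rm=Rm*r
    return t+Rm.apply(p[10:13]),Rm*R.from_rotvec(p[13:16])
M0=R.from_matrix(np.array([[0,0,1],[0,-1,0],[1,0,0.]])).as_rotvec()
def fit(s4):
    best=None
    def res(p):
        o=[]
        for q,x,r in D:
            t,Rm=fk(q,p,s4);o+=list(t-x)+list(.3*(Rm.inv()*R.from_quat(r)).as_rotvec())
        return np.array(o+list(1e-4*(p-p0)))
    for m in [M0,R.from_matrix(np.array([[0,0,1],[0,1,0],[-1,0,0.]])).as_rotvec()]:
        p0=np.array([0,.3,0,.7,-.19,.7,.4,.7,-.19,.7,.6,-.19,.7,*m])
        r=least_squares(res,p0)
        if best is None or r.cost<best.cost:best=r
    return best
def model():
    fs=[(fit(s),s) for s in (1,-1)]
    return min(fs,key=lambda f:f[0].cost)
def ik(x,Rt,p,s4,n=40,seed=None):
    rng=np.random.default_rng(0);sol=[]
    for k in range(n):
        q0=np.array(seed) if (k==0 and seed is not None) else rng.uniform(lo,hi)
        r=least_squares(lambda q:np.r_[fk(q,p,s4)[0]-x,.3*(fk(q,p,s4)[1].inv()*Rt).as_rotvec()],np.clip(q0,lo+.01,hi-.01),bounds=(lo,hi))
        if r.cost<1e-8 and not any(np.abs(r.x-s).max()<.02 for s in sol):sol.append(r.x)
    return sol
E
python3 - <<'E'
from kin import *
for s in (1,-1):
    f=fit(s);print(s,f.cost,f.x.round(3))
f,s=model()
for q,x,r in D:
    t,Rm=fk(q,f.x,s);print((t-x).round(4),np.degrees((Rm.inv()*R.from_quat(r)).magnitude()).round(2))
E
```

```text
1 0.08587247870541043 [ 0.209  0.194  0.198  0.808 -0.226  0.066  0.672  0.788 -0.2    0.577
  1.013 -0.187  0.58  -1.24   0.959 -1.102]
-1 1.6014918065764368e-08 [-0.     0.199 -0.     0.8   -0.     0.8    0.464  0.8   -0.192  0.8
  0.817 -0.192  0.8   -1.209  1.209 -1.209]
[ 0. -0. -0.] 0.0
[-0. -0. -0.] 0.0
[-0. -0. -0.] 0.0
[-0.  0.  0.] 0.0
[-0.  0.  0.] 0.0
[-0.  0.  0.] 0.0
[-0. -0. -0.] 0.0
[-0. -0.  0.] 0.0
```

Run:
```python
from kin import *
f,s=model();p=f.x;np.save('p.npy',p)
def pts(q):
    # elbow, wrist (x5,0,z5), wrist offset (x5,-.192,z5)
    out=[]
    ax=[(0,0,1),(0,1,0),(0,-1,0),(-1,0,0),(0,-1,0)]
    pt=[(0,0,0),(p[0],0,p[1]),(p[2],0,p[3]),(0,p[4],p[5]),(p[6],0,p[7])]
    Rm=R.identity();t=np.zeros(3);n=0
    for i,(a,c,qi) in enumerate(zip(ax,pt,q)):
        r=R.from_rotvec(np.array(a,float)*qi);c=np.array(c);t=t+Rm.apply(c-r.apply(c));Rm=Rm*r
        if i==2: out.append(t+Rm.apply([0,0,.8]))
        if i==3: out+= [t+Rm.apply([.464,0,.8]),t+Rm.apply([.464,-.192,.8])]
    return np.array(out).round(3)
a=np.radians(7);u=np.array([np.cos(a),np.sin(a),0]);v=np.array([-np.sin(a),np.cos(a),0]);z=np.array([0,0,1.])
x=np.array([.5798,.0888,.1025])
for sg in (1,-1):
  for tilt in (0,5):
    zt=np.cos(np.radians(tilt))*v-np.sin(np.radians(tilt))*z; y=sg*np.cross(zt,u)*-1; y=np.cross(zt,sg*u)
    Rt=R.from_matrix(np.c_[np.cross(y,zt),y,zt])
    for q in ik(x,Rt,p,s,30): print(sg,tilt,q.round(2),pts(q).tolist(), y.round(2))
```

```text
1 0 [-0.31  0.92  0.12 -1.25 -1.87  2.42] [[0.457, -0.146, 0.561], [0.766, -0.244, 0.229], [0.623, -0.261, 0.102]] [ 0.  0. -1.]
1 5 [-0.3   0.88  0.11 -1.21 -1.8   2.4 ] [[0.442, -0.134, 0.584], [0.762, -0.232, 0.262], [0.623, -0.26, 0.133]] [ 0.01 -0.09 -1.  ]
-1 0 [-0.31  0.92  0.12 -1.25 -1.87 -0.72] [[0.457, -0.146, 0.561], [0.766, -0.244, 0.229], [0.623, -0.261, 0.102]] [ 0. -0.  1.]
-1 5 [-0.3   0.88  0.11 -1.21 -1.8  -0.74] [[0.442, -0.134, 0.584], [0.762, -0.232, 0.262], [0.623, -0.26, 0.133]] [-0.01  0.09  1.  ]
```

```bash
cat > geo.py <<'E'
from kin import *
p=np.load('p.npy');s=-1
def pts(q):
    out=[]
    ax=[(0,0,1),(0,1,0),(0,-1,0),(-1,0,0),(0,-1,0)]
    pt=[(0,0,0),(p[0],0,p[1]),(p[2],0,p[3]),(0,p[4],p[5]),(p[6],0,p[7])]
    Rm=R.identity();t=np.zeros(3)
    for i,(a,c,qi) in enumerate(zip(ax,pt,q)):
        r=R.from_rotvec(np.array(a,float)*qi);c=np.array(c);t=t+Rm.apply(c-r.apply(c));Rm=Rm*r
        if i==2: out.append(t+Rm.apply([0,0,.8]))
        if i==3: out+= [t+Rm.apply([.464,0,.8]),t+Rm.apply([.464,-.192,.8])]
    return np.array(out).round(3)
def rot(zt,y): 
    zt=zt/np.linalg.norm(zt);y=y-y@zt*zt;y/=np.linalg.norm(y)
    return R.from_matrix(np.c_[np.cross(y,zt),y,zt])
E
python3 - <<'E'
from geo import *
z=np.array([0,0,1.])
for phi in (20,30,40,50):
  for tilt in (0,5):
    a=np.radians(97+phi);h=np.array([np.cos(a),np.sin(a),0]);t=np.radians(tilt)
    zt=np.cos(t)*h-np.sin(t)*z
    G=np.array([.579,.0945,.1025]) # grasp point
    for q in ik(G-.006*zt,rot(zt,z),p,s,15): print(phi,tilt,q.round(2),pts(q).tolist())
E
```

```text
20 0 [-0.19  1.    0.35 -1.13 -2.08 -0.8 ] [[0.498, -0.095, 0.521], [0.861, -0.165, 0.24], [0.742, -0.225, 0.102]]
20 5 [-0.18  0.96  0.33 -1.08 -2.02 -0.8 ] [[0.485, -0.087, 0.543], [0.855, -0.152, 0.27], [0.742, -0.224, 0.133]]
30 0 [-0.13  1.05  0.46 -1.08 -2.19 -0.82] [[0.516, -0.065, 0.5], [0.9, -0.113, 0.243], [0.795, -0.192, 0.102]]
30 5 [-0.11  1.01  0.44 -1.02 -2.13 -0.81] [[0.505, -0.057, 0.521], [0.893, -0.101, 0.271], [0.794, -0.191, 0.133]]
40 0 [-0.06  1.09  0.55 -1.02 -2.3  -0.82] [[0.531, -0.032, 0.478], [0.931, -0.055, 0.243], [0.842, -0.15, 0.102]]
40 5 [-0.05  1.05  0.53 -0.96 -2.24 -0.8 ] [[0.52, -0.024, 0.499], [0.924, -0.043, 0.27], [0.841, -0.149, 0.133]]
50 0 [ 0.01  1.13  0.64 -0.96 -2.4  -0.81] [[0.543, 0.006, 0.458], [0.953, 0.011, 0.241], [0.88, -0.101, 0.102]]
50 5 [ 0.02  1.09  0.61 -0.89 -2.33 -0.77] [[0.532, 0.012, 0.478], [0.945, 0.022, 0.266], [0.879, -0.1, 0.133]]
```

Run:
```python
from geo import *
from h import *
z=np.array([0,0,1.])
for u_,v_ in [(274,80),(418,79),(419,117),(275,117)]: print('tray',onz('top',u_,v_,.03).round(3))
c=np.array([.555,.25,0]);a=np.radians(7);U=np.array([np.cos(a),np.sin(a),0]);V=np.array([-np.sin(a),np.cos(a),0])
G=c+.005*U-.160*V+[0,0,.1025]
b=np.radians(20);t=np.radians(2)
h=np.cos(b)*V-np.sin(b)*U; zt=np.cos(t)*h-np.sin(t)*z
print('zt',zt)
for sg in (1,-1):
  for d in (0,.07):
    for q in ik(G-(.006+d)*zt,rot(zt,sg*z),p,s,12): print('grasp',sg,d,'tcp',(G-(.006+d)*zt).round(4),q.round(2),pts(q).tolist())
    for q in ik(G-(.006+d)*zt+[0,0,.15],rot(zt,sg*z),p,s,12): print('hi',q.round(2))
ar=np.radians(-3.8);X=np.array([np.cos(ar),np.sin(ar),0]);Y=np.array([-np.sin(ar),np.cos(ar),0])
for w in (1,-1):
  zt=-np.cos(b)*z-np.sin(b)*w*X
  P=np.array([.5635,-.3426,.150])
  for sg in (1,-1):
   for hz in (0,.13):
    for q in ik(P-.006*zt+[0,0,hz],rot(zt,sg*w*Y),p,s,12): print('place',w,sg,hz,q.round(2),pts(q).tolist())
```

```text
tray [0.942 0.206 0.03 ]
tray [ 0.94  -0.208  0.03 ]
tray [ 0.83  -0.208  0.03 ]
tray [0.834 0.204 0.03 ]
zt [-0.45371394  0.89046375 -0.0348995 ]
grasp 1 0 tcp [0.5822 0.0865 0.1027] [-0.19  0.99  0.35 -1.11 -2.06 -0.8 ] [[0.493, -0.094, 0.529], [0.859, -0.163, 0.252], [0.743, -0.228, 0.115]]
hi [-0.21  0.79  0.36 -1.21 -2.16 -1.01]
grasp 1 0.07 tcp [0.6139 0.0241 0.1052] [-0.25  1.03  0.48 -1.1  -2.15 -0.86] [[0.5, -0.13, 0.506], [0.883, -0.229, 0.263], [0.774, -0.29, 0.117]]
hi [-0.28  0.85  0.5  -1.22 -2.25 -1.08]
grasp -1 0 tcp [0.5822 0.0865 0.1027] [-0.19  0.99  0.35 -1.11 -2.06  2.34] [[0.493, -0.094, 0.529], [0.859, -0.163, 0.252], [0.743, -0.228, 0.115]]
hi [-0.21  0.79  0.36 -1.21 -2.16  2.13]
grasp -1 0.07 tcp [0.6139 0.0241 0.1052] [-0.25  1.03  0.48 -1.1  -2.15  2.28] [[0.5, -0.13, 0.506], [0.883, -0.229, 0.263], [0.774, -0.29, 0.117]]
hi [-0.28  0.85  0.5  -1.22 -2.25  2.06]
place 1 1 0 [-0.22  0.59  0.09  0.05 -1.42 -1.43] [[0.325, -0.073, 0.699], [0.723, -0.163, 0.478], [0.686, -0.351, 0.487]]
place 1 1 0.13 [-0.22  0.51  0.26  0.05 -1.66 -1.42] [[0.288, -0.065, 0.723], [0.726, -0.163, 0.607], [0.686, -0.351, 0.617]]
place 1 -1 0 [-0.22  0.59  0.09  0.05 -1.42  1.71] [[0.326, -0.073, 0.699], [0.723, -0.163, 0.478], [0.686, -0.351, 0.487]]
place 1 -1 0.13 [-0.22  0.51  0.26  0.05 -1.66  1.72] [[0.288, -0.065, 0.723], [0.726, -0.163, 0.607], [0.686, -0.351, 0.617]]
place -1 1 0 [-0.3   0.27 -0.36 -0.14 -0.61  1.9 ] [[0.151, -0.047, 0.779], [0.512, -0.157, 0.508], [0.441, -0.335, 0.487]]
place -1 1 0.13 [-0.3   0.15 -0.2  -0.1  -0.89  1.85] [[0.086, -0.026, 0.793], [0.503, -0.154, 0.635], [0.441, -0.335, 0.617]]
place -1 -1 0 [-0.3   0.27 -0.36 -0.14 -0.61 -1.24] [[0.151, -0.047, 0.779], [0.512, -0.157, 0.508], [0.441, -0.335, 0.487]]
place -1 -1 0.13 [-0.3   0.15 -0.2  -0.1  -0.89 -1.29] [[0.086, -0.026, 0.793], [0.503, -0.154, 0.635], [0.441, -0.335, 0.617]]
```

```bash
cat > plan.py <<'E'
from geo import *
from workcell import env
def plan(x1,R1,n=None,x0=None,R0=None,q=None,show=True):
    st=env.sense()
    if x0 is None: x0=st['position'];R0=R.from_quat(st['eef_rot']);q=st['q']
    rv=(R1*R0.inv()).as_rotvec()
    d=np.array(x1)-x0; ang=np.degrees(np.linalg.norm(rv))
    if n is None: n=int(np.ceil(max(ang/10,np.abs(d).max()/.055)))
    print('n',n,'shift cm/row',(d*100/n).round(3),'turn',np.degrees(rv/n).round(2),'total',(d*100).round(2),np.degrees(rv).round(2))
    for i in range(1,n+1):
        s_=ik(x0+d*i/n,R.from_rotvec(rv*i/n)*R0,p,s,1,q)
        if not s_: print('IK fail',i);break
        qn=s_[0]
        if show and (i%3==0 or i==n): print(i,'q',qn.round(2),'maxstep',(np.abs(qn-q)/.125/np.array([2.39,2.39,3.01,3.14,3.14,3.14])).max().round(2),'wrist',pts(qn)[2])
        q=qn
    return np.array(x1),R1,q
z=np.array([0,0,1.])
c=np.array([.555,.25,0]);a=np.radians(7);U=np.array([np.cos(a),np.sin(a),0]);V=np.array([-np.sin(a),np.cos(a),0])
E
python3 - <<'E'
from plan import *
zt=np.array([-0.45371394,0.89046375,-0.0348995]);Rg=rot(zt,z)
o=plan([.6139,.0241,.26],Rg)
E
```

```text
n 11 shift cm/row [ 0.434  1.107 -0.402] turn [ 0.13  8.79 -2.56] total [ 4.77 12.18 -4.42] [  1.42  96.7  -28.13]
3 q [-0.24  0.55  0.39 -0.74 -1.97  0.16] maxstep 0.39 wrist [ 0.695 -0.319  0.507]
6 q [-0.23  0.69  0.49 -0.88 -2.14 -0.31] maxstep 0.4 wrist [ 0.757 -0.306  0.427]
9 q [-0.26  0.79  0.52 -1.09 -2.24 -0.78] maxstep 0.4 wrist [ 0.781 -0.297  0.333]
11 q [-0.28  0.84  0.5  -1.22 -2.25 -1.09] maxstep 0.38 wrist [ 0.774 -0.29   0.272]
```

Call:
play_rows([
  [[0,0.48,1.22,-0.44,0.14,9.67,-2.81],[0,0.48,1.22,-0.44,0.14,9.67,-2.81],[0,0.48,1.22,-0.44,0.14,9.67,-2.81],[0,0.48,1.22,-0.44,0.14,9.67,-2.81],[0,0.48,1.22,-0.44,0.14,9.67,-2.81],[0,0.48,1.22,-0.44,0.14,9.67,-2.81],[0,0.48,1.22,-0.44,0.14,9.67,-2.81],[0,0.48,1.22,-0.44,0.14,9.67,-2.81],[0,0.48,1.22,-0.44,0.14,9.67,-2.81],[0,0.48,1.22,-0.44,0.14,9.67,-2.81]],
])

```text
time: 9.22
position: [0.6139, 0.0291, 0.2639]
eef_rot: [-0.17, 0.699, 0.674, -0.165]
wrist_force: [-1.1, 0.1, -0.8]
finger_gap: 0.0877
```

```bash
python3 log.py
python3 - <<'E'
from h import *
for n in ['top','wrist','side']:
    im=imaging.capture(n); cv2.imwrite(f'pics/{n}4.png',im[:,:,::-1])
from plan import *
zt=np.array([-0.45371394,0.89046375,-0.0348995]);Rg=rot(zt,z)
o=plan([.6139,.0241,.1052],Rg)
E
```

```text
t 9.225 pos [0.6139 0.0291 0.2639] q [-0.273  0.838  0.499 -1.227 -2.254 -1.095] F [-1.08  0.14 -0.81] T [-3.04 -1.55  0.03] gap 0.0877
toolx,y,z [-0.888 -0.46   0.001] [-0.016  0.033  0.999] [-0.46   0.887 -0.037]
n 3 shift cm/row [ 0.02  -0.119 -5.254] turn [-0.    0.11 -0.15] total [  0.06  -0.36 -15.76] [-0.    0.32 -0.44]
3 q [-0.25  1.03  0.48 -1.1  -2.15 -0.86] maxstep 0.23 wrist [ 0.774 -0.29   0.117]
```

View pics/top4.png

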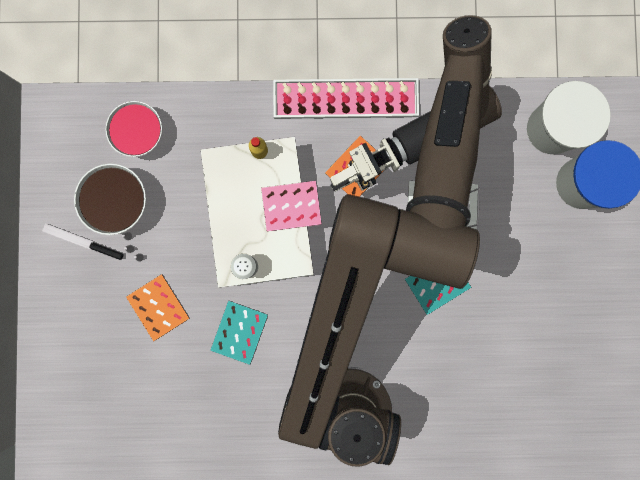

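View pics/side4.png

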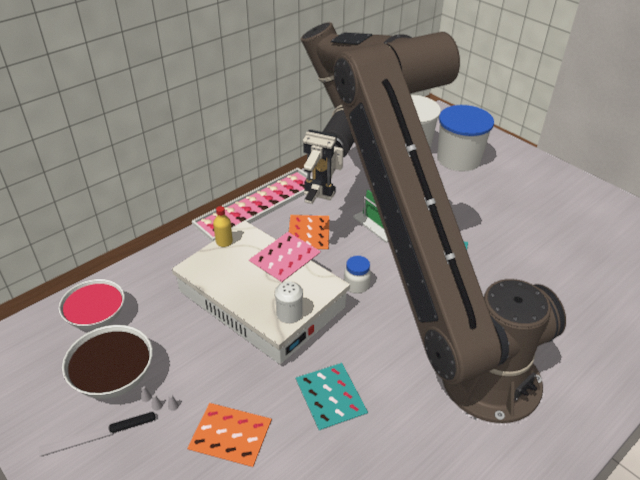

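View pics/wrist4.png

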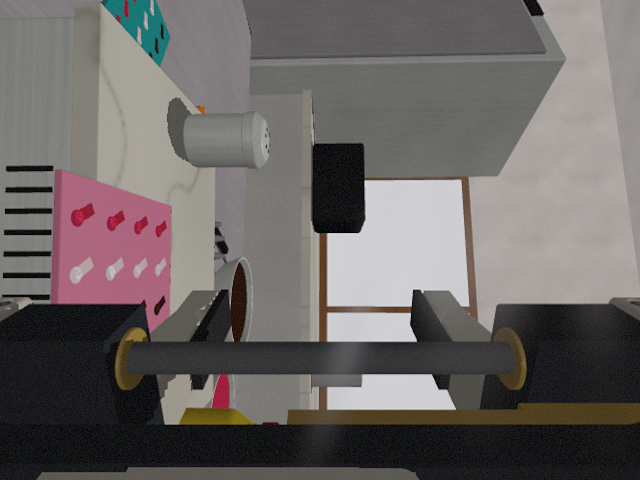

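Run:
```python
from h import *
from plan import *
t=cv2.imread('pics/top4.png');hsv=cv2.cvtColor(t,cv2.COLOR_BGR2HSV)
m=((hsv[:,:,0]>155)&(hsv[:,:,1]>60)&(hsv[:,:,2]>130)).astype(np.uint8)
m[:, :255]=0;m[:,326:]=0;m[:175]=0;m[235:]=0
b=cv2.boxPoints(cv2.minAreaRect(cv2.findNonZero(m)));print(b)
B=np.array([onz('top',x,y,.105) for x,y in b]);d=B-c
print('v',(d@V).round(4),'u',(d@U).round(4),[np.linalg.norm(B[i]-B[(i+1)%4]).round(4) for i in range(4)])
e=B[1]-B[0];print(np.degrees(np.arctan2(e[1],e[0])))
tt=np.radians(4);b=np.radians(20)
n=np.cos(tt)*z+np.sin(tt)*V; Vb=np.cos(tt)*V-np.sin(tt)*z
zt=np.cos(b)*Vb-np.sin(b)*U; Rg=rot(zt,n)
G=c+.005*U-.1595*V+[0,0,.1123]
np.savez('g.npz',zt=zt,n=n,G=G)
T=G-.006*zt
o=plan(T-.07*zt,Rg); o=plan(T,Rg,None,*o)
print(T-.07*zt,T)
```

```text
[[260.89005 187.14227]
 [315.55563 180.13388]
 [321.17337 223.95212]
 [266.50778 230.96051]]
v [-0.0196 -0.1692 -0.1684 -0.0195] u [ 0.0645  0.0637 -0.0566 -0.0558] [np.float64(0.1496), np.float64(0.1203), np.float64(0.1489), np.float64(0.1202)]
-83.27798509035989
n 3 shift cm/row [ 0.02  -0.097 -4.851] turn [-0.73  0.24 -0.16] total [  0.06  -0.29 -14.55] [-2.19  0.73 -0.47]
3 q [-0.25  1.    0.47 -1.09 -2.14 -0.9 ] maxstep 0.19 wrist [ 0.774 -0.289  0.14 ]
n 2 shift cm/row [-1.588  3.111 -0.229] turn [0. 0. 0.] total [-3.18  6.22 -0.46] [0. 0. 0.]
2 q [-0.18  0.96  0.34 -1.1  -2.05 -0.84] maxstep 0.17 wrist [ 0.742 -0.227  0.135]
[0.61388297 0.02475441 0.11728177] [0.58212316 0.08696583 0.1126933 ]
```

Call:
play_rows([
  [[0,0,-0.1,-5,-0.7,0.2,-0.1],[0,0,-0.1,-5,-0.7,0.2,-0.1],[0,0,-0.1,-3.2,-0.8,0.3,-0.2],[0,0,0,-1.3,0,0,0],[0,0,0,0,0,0,0]],
])

```text
time: 10.0
position: [0.6139, 0.0232, 0.119]
eef_rot: [-0.163, 0.712, 0.663, -0.167]
wrist_force: [-0.2, 0.2, 0.3]
finger_gap: 0.0874
```

```bash
python3 log.py
python3 - <<'E'
from h import *
for n in ['wrist','side']:
    im=imaging.capture(n); cv2.imwrite(f'pics/{n}5.png',im[:,:,::-1])
from plan import *
g=np.load('g.npz');T=g['G']-.006*g['zt'];Rg=rot(g['zt'],g['n'])
o=plan(T,Rg,7)
E
```

```text
t 10.0 pos [0.6139 0.0232 0.119 ] q [-0.252  1.002  0.475 -1.091 -2.138 -0.897] F [-0.18  0.24  0.28] T [-2.89 -1.47 -0.03] gap 0.0874
toolx,y,z [-0.892 -0.453  0.021] [-0.011  0.068  0.998] [-0.453  0.889 -0.066]
n 7 shift cm/row [-0.46   0.917 -0.11 ] turn [-0.    0.04  0.01] total [-3.22  6.42 -0.77] [-0.02  0.27  0.07]
3 q [-0.22  0.98  0.41 -1.09 -2.1  -0.87] maxstep 0.05 wrist [ 0.761 -0.263  0.14 ]
6 q [-0.19  0.97  0.36 -1.09 -2.06 -0.84] maxstep 0.05 wrist [ 0.747 -0.236  0.137]
7 q [-0.18  0.96  0.34 -1.1  -2.05 -0.84] maxstep 0.05 wrist [ 0.742 -0.227  0.135]
```

View pics/wrist5.png

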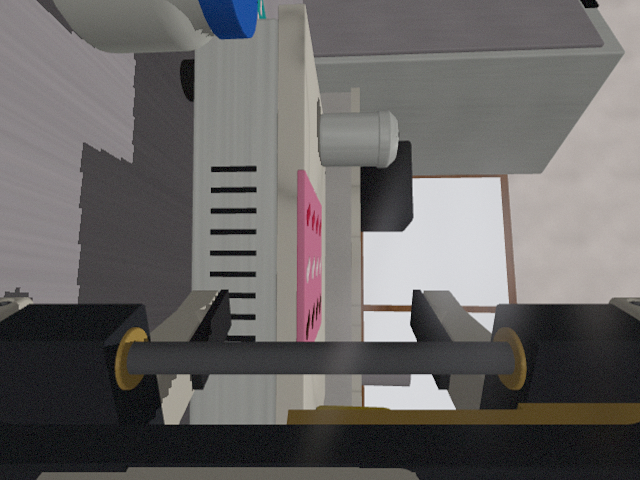

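View pics/side5.png

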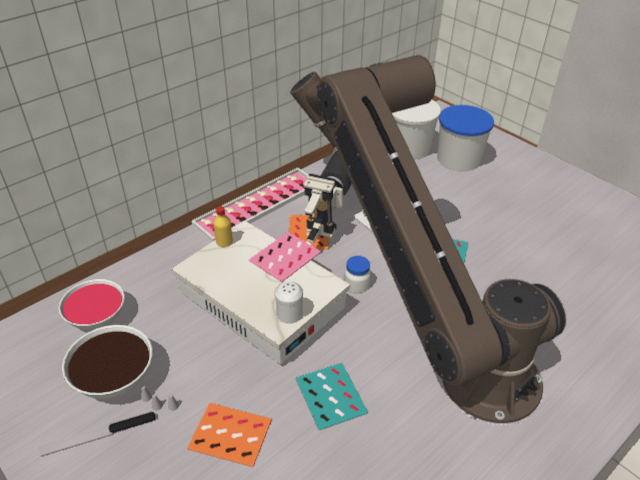

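Good: the pink board's near edge sits between the jaws in the wrist view (around column 303). Advance, then close.

Call:
play_rows([
  [[0,-0.48,0.92,-0.1,0,0,0],[0,-0.48,0.92,-0.1,0,0,0],[0,-0.48,0.92,-0.1,0,0,0],[0,-0.48,0.92,-0.1,0,0,0],[0,-0.48,0.92,-0.1,0,0,0],[0,-0.44,0.92,-0.15,0,0,0],[0,-0.4,0.9,-0.15,0,0.2,0],[0,0,0,0,0,0,0]],
])

```text
time: 11.1
position: [0.5809, 0.088, 0.1108]
eef_rot: [-0.161, 0.711, 0.663, -0.168]
wrist_force: [-0.0, -0.2, 0.3]
finger_gap: 0.0875
```

```bash
python3 log.py
python3 - <<'E'
from h import *
for n in ['wrist','top']:
    im=imaging.capture(n); cv2.imwrite(f'pics/{n}6.png',im[:,:,::-1])
from plan import *
g=np.load('g.npz');T=g['G']-.006*g['zt'];Rg=rot(g['zt'],g['n'])
o=plan(T,Rg,1)
E
```

```text
t 11.1 pos [0.5809 0.088  0.1108] q [-0.183  0.962  0.337 -1.096 -2.043 -0.834] F [-0.   -0.16  0.25] T [-2.96 -1.51  0.01] gap 0.0875
toolx,y,z [-0.891 -0.452  0.026] [-0.006  0.068  0.998] [-0.453  0.889 -0.063]
n 1 shift cm/row [ 0.078 -0.024  0.186] turn [-0.04 -0.11  0.07] total [ 0.08 -0.02  0.19] [-0.04 -0.11  0.07]
1 q [-0.18  0.96  0.34 -1.1  -2.05 -0.84] maxstep 0.01 wrist [ 0.742 -0.227  0.135]
```

View pics/wrist6.png

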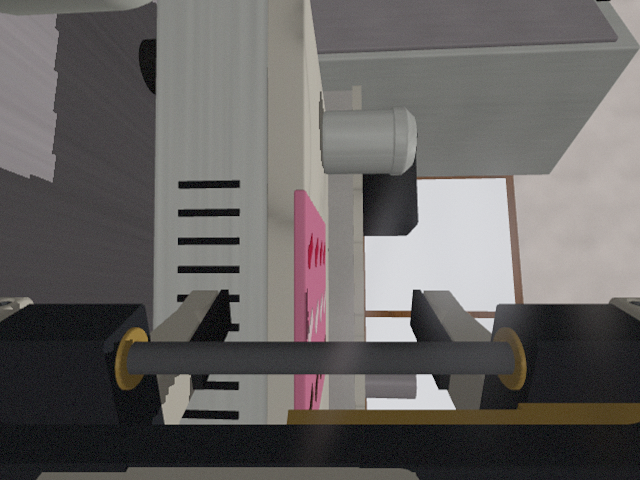

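Call:
play_rows([
  [[0.4,0.08,0,0.2,0,0,0],[0.65,0,0,0,0,0,0],[0.7,0,0,0,0,0,0],[0.75,0,0,0,0,0,0],[0.8,0,0,0,0,0,0],[0.85,0,0,0,0,0,0],[0.9,0,0,0,0,0,0],[1,0,0,0,0,0,0],[1,0,0,0,0,0,0],[1,0,0,0,0,0,0]],
], squeeze=35)

```text
time: 12.45
position: [0.5821, 0.0872, 0.1128]
eef_rot: [-0.161, 0.711, 0.663, -0.168]
wrist_force: [0.8, -0.1, -0.5]
finger_gap: 0.0045
```

```bash
python3 log.py
python3 - <<'E'
from h import *
for n in ['wrist','top','side']:
    im=imaging.capture(n); cv2.imwrite(f'pics/{n}7.png',im[:,:,::-1])
a=cv2.imread('pics/top7.png')[130:290,190:400];b=cv2.imread('pics/side7.png')[180:340,165:375]
cv2.imwrite('pics/c7.png',cv2.resize(np.hstack([a,b]),None,fx=1.9,fy=1.9,interpolation=cv2.INTER_CUBIC))
E
```

```text
t 12.45 pos [0.5821 0.0872 0.1128] q [-0.184  0.96   0.34  -1.098 -2.045 -0.838] F [ 0.79 -0.06 -0.54] T [-3.24 -1.61  0.04] gap 0.0045
toolx,y,z [-0.892 -0.452  0.025] [-0.006  0.068  0.998] [-0.452  0.89  -0.064]
```

View pics/wrist7.png

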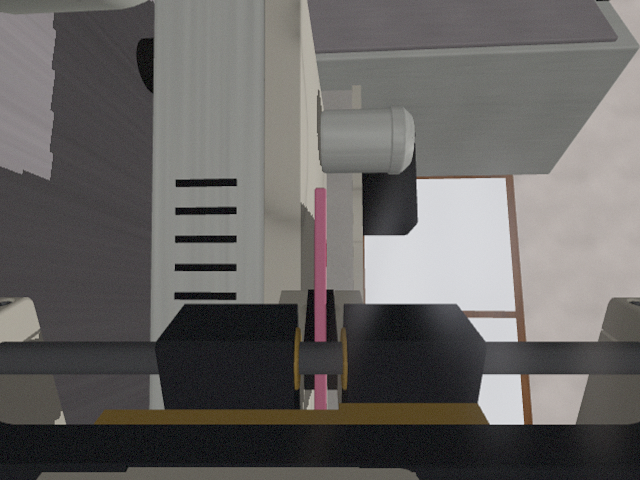

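View pics/c7.png

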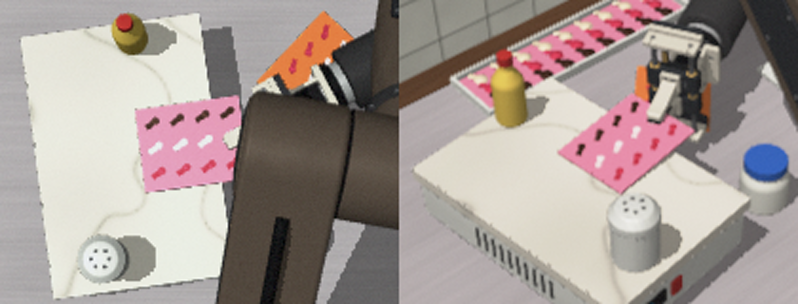

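Call:
play_rows([
  [[1,0,0,0.5,0,0,0],[1,0,0,0.5,0,0,0],[1,0,0,1,0,0,0],[1,0,0,2,0,0,0],[1,0,0,3,0,0,0],[1,0,0,3,0,0,0],[1,0,0,2,0,0,0],[1,0,0,0,0,0,0]],
])

```text
time: 13.6
position: [0.5824, 0.087, 0.2353]
eef_rot: [-0.162, 0.712, 0.663, -0.166]
wrist_force: [0.4, 0.5, -1.1]
finger_gap: 0.0049
```

```bash
python3 log.py
python3 - <<'E'
from plan import *
ar=np.radians(-3.8);X=np.array([np.cos(ar),np.sin(ar),0]);Y=np.array([-np.sin(ar),np.cos(ar),0])
b=np.radians(20)
zt=-np.cos(b)*z-np.sin(b)*X;Rp=rot(zt,Y)
P=np.array([.5635,-.3426,.150])-.006*zt
np.savez('place.npz',zt=zt,P=P,Y=Y,X=X);print(P)
o=plan(P+[0,0,.16],Rp)
E
```

```text
t 13.6 pos [0.5824 0.087  0.2353] q [-0.201  0.798  0.351 -1.173 -2.13  -1.006] F [ 0.38  0.5  -1.07] T [-3.46 -1.72 -0.04] gap 0.0049
toolx,y,z [-0.892 -0.452  0.022] [-0.011  0.069  0.998] [-0.452  0.89  -0.067]
[ 0.56554761 -0.342736    0.15563816]
n 9 shift cm/row [-0.187 -4.775  0.893] turn [-9.56 -0.25 -0.97] total [ -1.69 -42.97   8.04] [-86.07  -2.21  -8.72]
3 q [-0.26  0.64  0.41 -0.8  -2.04 -1.18] maxstep 0.33 wrist [ 0.72  -0.327  0.437]
6 q [-0.25  0.55  0.42 -0.38 -1.93 -1.29] maxstep 0.36 wrist [ 0.7   -0.359  0.576]
9 q [-0.22  0.5   0.31  0.05 -1.72 -1.42] maxstep 0.37 wrist [ 0.686 -0.351  0.647]
```

Call:
play_rows([
  [[1,-0.1,-2.39,0.6,-4.78,-0.12,-0.48],[1,-0.1,-2.39,0.6,-4.78,-0.12,-0.48],[1,-0.1,-2.39,0.6,-4.78,-0.12,-0.48],[1,-0.1,-2.39,0.6,-4.78,-0.12,-0.48],[1,-0.1,-2.39,0.6,-4.78,-0.12,-0.48],[1,-0.1,-2.39,0.6,-4.78,-0.12,-0.48],[1,-0.1,-2.39,0.5,-4.78,-0.12,-0.48],[1,-0.1,-2.39,0.5,-4.78,-0.12,-0.48],[1,-0.1,-2.39,0.5,-4.78,-0.12,-0.48]],
])

```text
time: 14.72
position: [0.5728, -0.1286, 0.2831]
eef_rot: [-0.067, 0.912, 0.36, -0.185]
wrist_force: [0.2, -0.5, -0.8]
finger_gap: 0.0047
```

Call:
play_rows([
  [[1,-0.1,-2.39,0.4,-4.78,-0.12,-0.48],[1,-0.1,-2.39,0.4,-4.78,-0.12,-0.48],[1,-0.1,-2.39,0.4,-4.78,-0.12,-0.48],[1,-0.1,-2.39,0.4,-4.78,-0.12,-0.48],[1,-0.1,-2.39,0.4,-4.78,-0.12,-0.48],[1,-0.1,-2.39,0.3,-4.78,-0.12,-0.48],[1,-0.1,-2.39,0.3,-4.78,-0.12,-0.48],[1,-0.1,-2.39,0.2,-4.78,-0.12,-0.48],[1,0,-2.34,0.2,-4.78,-0.12,-0.48],[1,0,0,0,0,0,0]],
])

```text
time: 15.98
position: [0.5647, -0.3421, 0.3127]
eef_rot: [0.034, 0.984, 0.007, -0.176]
wrist_force: [0.5, -0.5, -0.2]
finger_gap: 0.005
```

```bash
python3 log.py
python3 - <<'E'
from h import *
for n in ['wrist','top','side']:
    im=imaging.capture(n); cv2.imwrite(f'pics/{n}8.png',im[:,:,::-1])
from plan import *
g=np.load('place.npz');plan(g['P']+[0,0,.12],rot(g['zt'],g['Y']))
E
```

```text
t 15.975 pos [ 0.5647 -0.3421  0.3127] q [-0.222  0.504  0.306  0.051 -1.723 -1.419] F [ 0.51 -0.51 -0.2 ] T [-0.01 -1.33 -0.03] gap 0.005
toolx,y,z [-0.936  0.065  0.346] [0.07  0.998 0.003] [-0.345  0.027 -0.938]
n 1 shift cm/row [ 0.049 -0.099 -3.747] turn [-0.25 -0.17  0.21] total [ 0.05 -0.1  -3.75] [-0.25 -0.17  0.21]
1 q [-0.22  0.52  0.24  0.05 -1.64 -1.42] maxstep 0.2 wrist [ 0.686 -0.351  0.607]
```

View pics/wrist8.png

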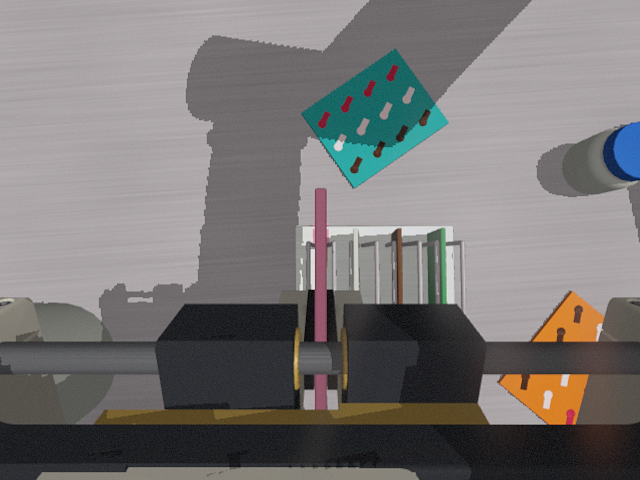

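View pics/side8.png

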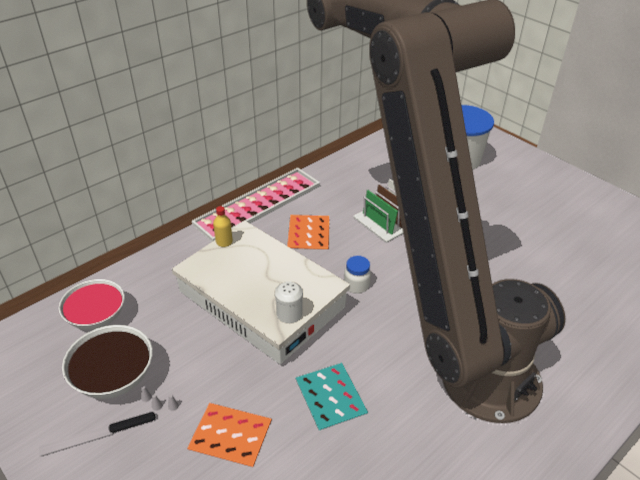

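View pics/top8.png

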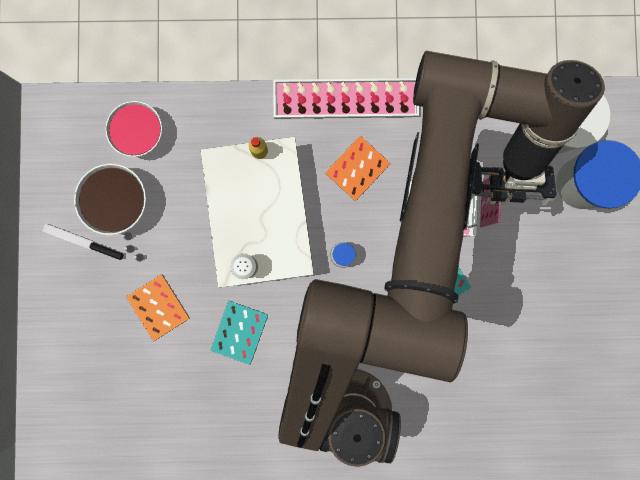

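Run:
```python
from h import *
im=cv2.imread('pics/wrist8.png')
cv2.imwrite('pics/w8c.png',cv2.resize(im[180:315,280:480],None,fx=4,fy=4,interpolation=cv2.INTER_CUBIC))
ci=imaging.camera_info('wrist')
for u,v in [(297,227),(453,227)]: print(onz('w',u,v,.01,ci).round(4))
ar=np.radians(-3.8);Rr=np.array([[np.cos(ar),-np.sin(ar)],[np.sin(ar),np.cos(ar)]])
for q in [(-.075,.1),(-.075,-.1),(-.075,-.0675)]: 
    P=[*(np.array([.568,-.2752])+Rr@q),.01];print('pred',proj('w',P,ci).round(1))
for q in [(-.05,-.0675+.0135),(-.05,-.0675-.0135)]:
    P=[*(np.array([.568,-.2752])+Rr@q),.088];print('hoop',proj('w',P,ci).round(1))
```

```text
[ 0.4925 -0.3663  0.01  ]
[ 0.506  -0.1699  0.01  ]
pred [452.2 222.1]
pred [293.7 222.5]
pred [319.5 222.4]
hoop [332.5 239.1]
hoop [306.7 239.1]
```

View pics/w8c.png

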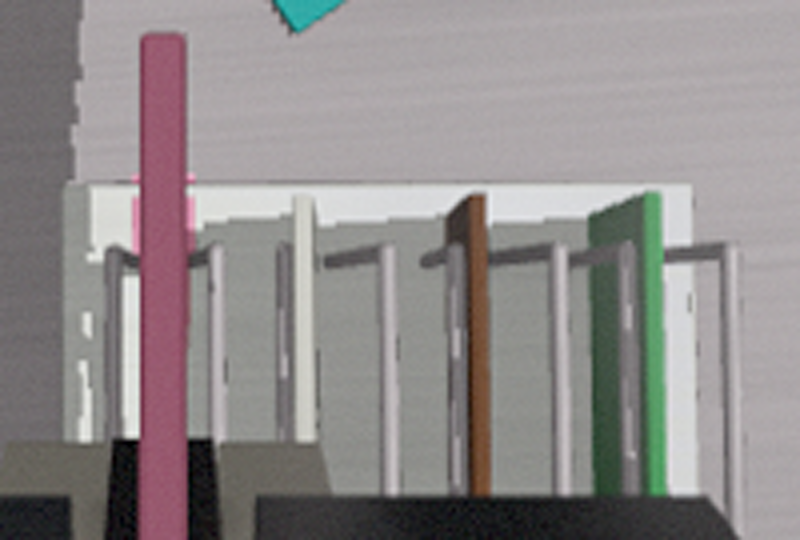

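Call:
play_rows([
  [[1,0,0,-2,0,0,0],[1,0,0,-2,0,0,0],[1,0,0,-2,0,0,0],[1,0,0,-1.5,0,0,0],[1,0,0,-1,0,0,0],[1,0,0,0,0,0,0]],
])

```text
time: 16.88
position: [0.5649, -0.3423, 0.2282]
eef_rot: [0.034, 0.984, 0.007, -0.175]
wrist_force: [0.8, 0.4, -0.2]
finger_gap: 0.0047
```

```bash
python3 log.py
python3 - <<'E'
from h import *
im=imaging.capture('wrist'); cv2.imwrite(f'pics/w9.png',cv2.resize(im[150:315,260:480],None,fx=3.6,fy=3.6,interpolation=cv2.INTER_CUBIC)[:,:,::-1])
im=imaging.capture('top'); cv2.imwrite(f'pics/t9.png',im[:,:,::-1])
E
```

```text
t 16.875 pos [ 0.5649 -0.3423  0.2282] q [-0.222  0.541  0.18   0.05  -1.558 -1.428] F [ 0.77  0.45 -0.22] T [-0.12 -1.22  0.04] gap 0.0047
toolx,y,z [-0.936  0.065  0.345] [0.07  0.998 0.002] [-0.344  0.026 -0.939]
```

View pics/w9.png

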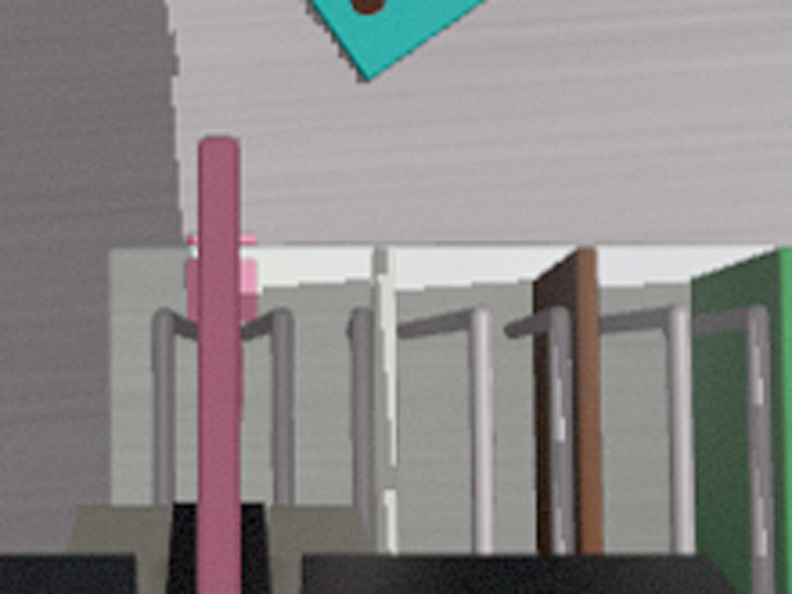

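Call:
play_rows([
  [[1,0,0.1,-1,0,0,0],[1,0,0,-1.5,0,0,0],[1,0,0,-1.5,0,0,0],[1,0,0,-1,0,0,0],[1,0,0,-0.7,0,0,0],[1,0,0,0,0,0,0]],
])

```text
time: 17.73
position: [0.5649, -0.3414, 0.1713]
eef_rot: [0.034, 0.984, 0.007, -0.175]
wrist_force: [1.5, 0.4, -0.3]
finger_gap: 0.0048
```

```bash
python3 log.py
python3 - <<'E'
from h import *
im=imaging.capture('wrist'); cv2.imwrite(f'pics/w10.png',cv2.resize(im[150:315,260:480],None,fx=3.6,fy=3.6,interpolation=cv2.INTER_CUBIC)[:,:,::-1])
E
```

```text
t 17.725 pos [ 0.5649 -0.3414  0.1713] q [-0.221  0.577  0.11   0.05  -1.452 -1.434] F [ 1.49  0.44 -0.29] T [-0.1  -1.26  0.01] gap 0.0048
toolx,y,z [-0.936  0.065  0.345] [0.07  0.998 0.002] [-0.344  0.026 -0.939]
```

View pics/w10.png

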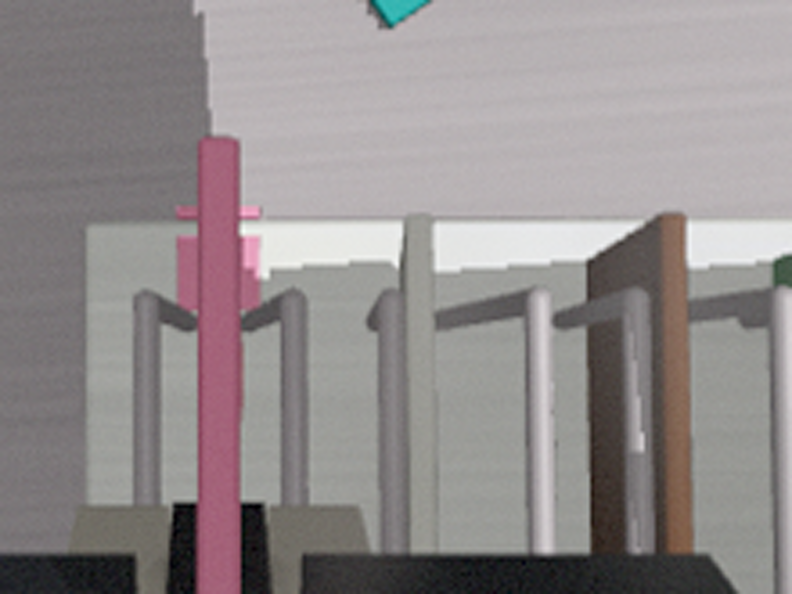

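Call:
play_rows([
  [[1,0,0,-0.5,0,0,0],[1,0,0,-0.4,0,0,0],[1,0,0,-0.3,0,0,0],[1,0,0,0,0,0,0]],
])

```text
time: 18.27
position: [0.565, -0.3414, 0.1596]
eef_rot: [0.034, 0.984, 0.007, -0.175]
wrist_force: [0.6, 0.2, -1.5]
finger_gap: 0.0046
```

Call:
play_rows([
  [[1,0,0,-0.2,0,0,0],[1,0,0,0,0,0,0]],
])

```text
time: 18.52
position: [0.5651, -0.3414, 0.1578]
eef_rot: [0.034, 0.984, 0.007, -0.175]
wrist_force: [-0.3, -0.5, -1.5]
finger_gap: 0.0051
```

Call:
play_rows([
  [[1,0,0,-0.2,0,0,0],[1,0,0,0,0,0,0]],
])

```text
time: 18.77
position: [0.5654, -0.3417, 0.157]
eef_rot: [0.034, 0.984, 0.007, -0.174]
wrist_force: [-0.5, 0.8, 4.4]
finger_gap: 0.0046
```

```bash
python3 log.py
```

```text
t 18.775 pos [ 0.5654 -0.3417  0.157 ] q [-0.221  0.587  0.094  0.051 -1.424 -1.436] F [-0.51  0.79  4.44] T [ 0.24 -0.5  -0.14] gap 0.0046
toolx,y,z [-0.937  0.065  0.343] [0.07  0.998 0.001] [-0.342  0.025 -0.939]
```

Call:
play_rows([
  [[1,0,0,-0.1,0,0,0],[1,0,0,0,0,0,0]],
])

```text
time: 19.02
position: [0.5653, -0.3418, 0.157]
eef_rot: [0.034, 0.984, 0.006, -0.174]
wrist_force: [0.2, 2.2, 9.2]
finger_gap: 0.0046
```

```bash
python3 log.py
python3 - <<'E'
from h import *
im=imaging.capture('wrist'); cv2.imwrite(f'pics/w11.png',im[:,:,::-1])
im=imaging.capture('top'); cv2.imwrite(f'pics/t11.png',cv2.resize(im[140:260,380:560],None,fx=4,fy=4,interpolation=cv2.INTER_CUBIC)[:,:,::-1])
E
```

```text
t 19.025 pos [ 0.5653 -0.3418  0.157 ] q [-0.221  0.587  0.093  0.052 -1.423 -1.436] F [0.22 2.22 9.25] T [ 0.79  0.41 -0.26] gap 0.0046
toolx,y,z [-0.937  0.065  0.343] [0.07  0.998 0.001] [-0.342  0.024 -0.939]
```

View pics/w11.png

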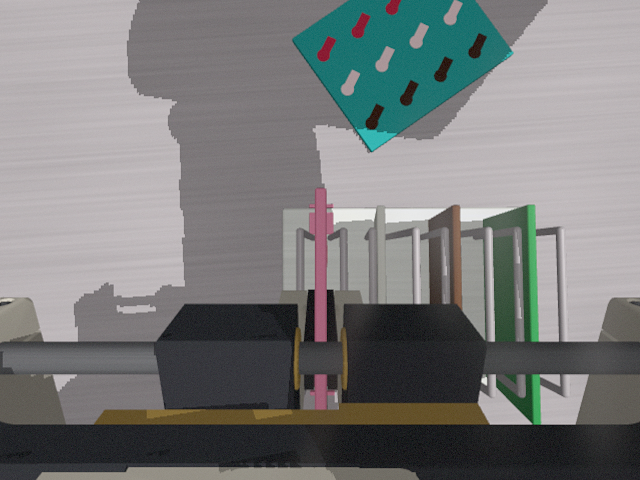

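View pics/t11.png

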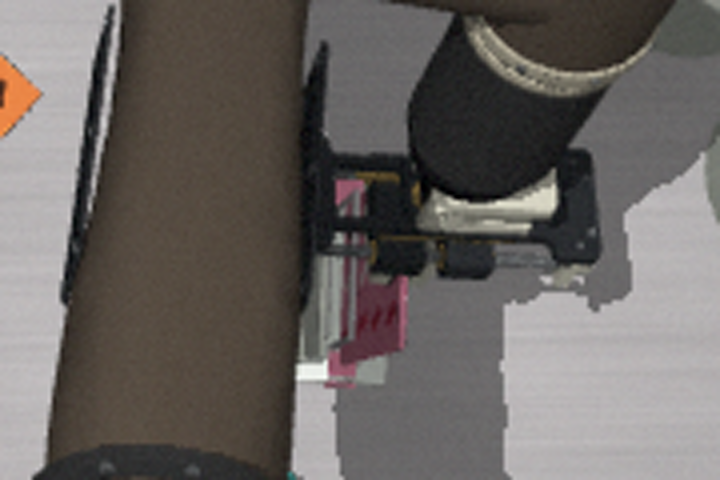

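Call:
play_rows([
  [[1,0,0,0.1,0,0,0],[0.9,0,0,0,0,0,0],[0.85,0,0,0,0,0,0],[0.8,0,0,0,0,0,0],[0.7,0,0,0,0,0,0],[0.55,0,0,0,0,0,0],[0.3,0,0,0,0,0,0],[0,0,0,0,0,0,0],[0,0,0,0,0,0,0],[0,0,0,0,0,0,0]],
])

```text
time: 20.38
position: [0.5651, -0.3415, 0.1559]
eef_rot: [0.034, 0.984, 0.007, -0.174]
wrist_force: [0.4, -0.8, 0.2]
finger_gap: 0.0708
```

```bash
python3 log.py
python3 - <<'E'
from h import *
im=imaging.capture('wrist'); cv2.imwrite(f'pics/w12.png',im[:,:,::-1])
E
```

```text
t 20.375 pos [ 0.5651 -0.3415  0.1559] q [-0.221  0.588  0.093  0.051 -1.423 -1.436] F [ 0.36 -0.76  0.16] T [-0.12 -1.15  0.03] gap 0.0708
toolx,y,z [-0.937  0.065  0.344] [0.07  0.998 0.002] [-0.343  0.026 -0.939]
```

View pics/w12.png

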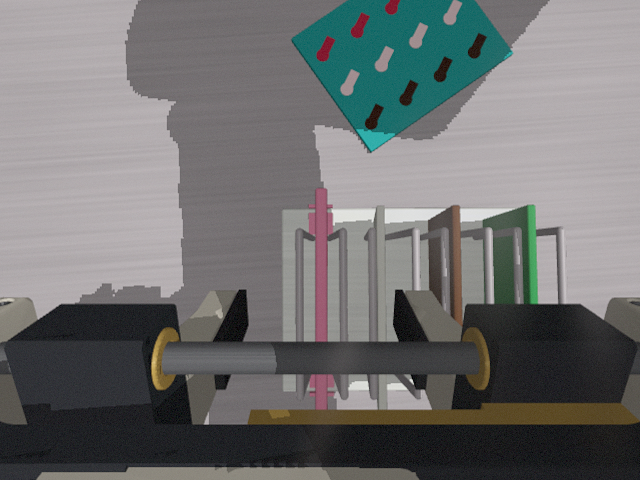

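Call:
play_rows([
  [[0,0,0,0,0,0,0],[0,0,0,0,0,0,0],[0,0.35,0,0.95,0,0,0],[0,0.7,0,1.9,0,0,0],[0,0.7,0,1.9,0,0,0],[0,1,0,3,0,0,0],[0,1,0,3,0,0,0],[0,1,0,4,0,0,0],[0,1,0,4,0,0,0],[0,0,0,0,0,0,0]],
])

```text
time: 21.68
position: [0.624, -0.342, 0.3479]
eef_rot: [0.034, 0.985, 0.006, -0.171]
wrist_force: [0.0, -0.1, 0.2]
finger_gap: 0.0877
```

Call:
play_rows([
  [[0,0,-4,2,0,0,0],[0,0,-5,2,0,0,0],[0,0,-5,2,0,0,0],[0,-1,-5,2,0,0,0],[0,-1,-5,0,0,0,0],[0,-1,-5,0,0,0,0],[0,0,0,0,0,0,0],[0,0,0,0,0,0,0]],
])

```text
time: 22.68
position: [0.5742, -0.6162, 0.4095]
eef_rot: [0.033, 0.985, -0.001, -0.169]
wrist_force: [0.6, -0.3, 0.9]
finger_gap: 0.0877
```

```bash
python3 log.py
python3 - <<'E'
from h import *
T=imaging.capture('top');S=imaging.capture('side')
cv2.imwrite('pics/top13.png',T[:,:,::-1]);cv2.imwrite('pics/side13.png',S[:,:,::-1])
a=cv2.resize(T[150:260,390:510],(480,440),interpolation=cv2.INTER_CUBIC);b=cv2.resize(S[150:250,340:420],(320,440),interpolation=cv2.INTER_CUBIC)
cv2.imwrite('pics/c13.png',np.hstack([a,b])[:,:,::-1])
E
```

```text
t 22.675 pos [ 0.5742 -0.6162  0.4095] q [-0.526  0.928  1.251  0.197 -2.185 -1.022] F [ 0.64 -0.33  0.87] T [ 0.   -1.17 -0.01] gap 0.0877
toolx,y,z [-0.941  0.066  0.333] [ 0.065  0.998 -0.014] [-0.333  0.009 -0.943]
```

View pics/c13.png

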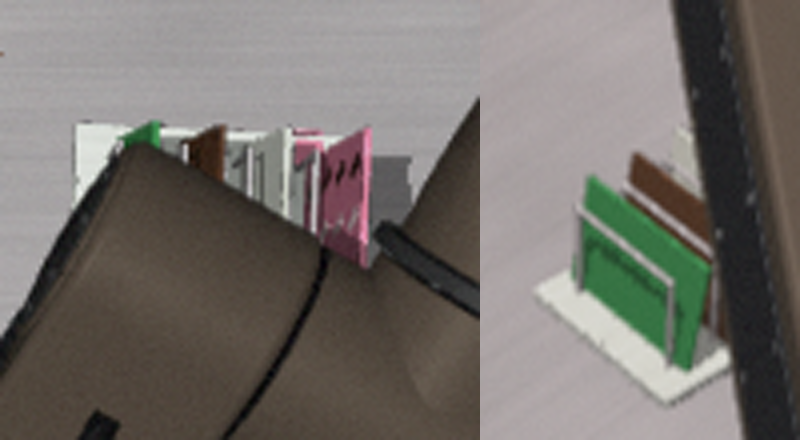

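View pics/side13.png

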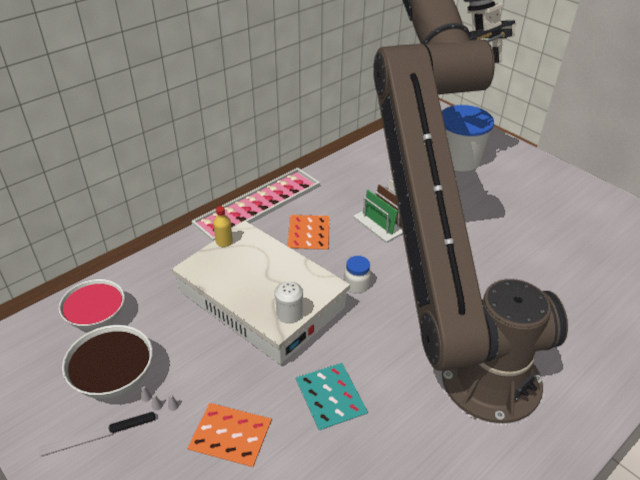

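View pics/top13.png

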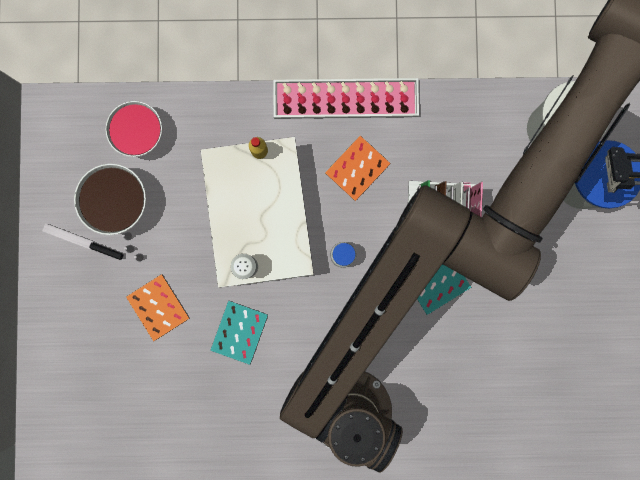

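Call:
play_rows([
  [[0,0,4,0,0,0,0],[0,0,5,0,0,0,0],[0,0,4,0,0,0,0],[0,0,0,0,0,0,0],[0,0,0,0,0,0,0]],
])

```text
time: 23.4
position: [0.575, -0.4851, 0.4106]
eef_rot: [0.032, 0.985, -0.002, -0.168]
wrist_force: [-0.4, -0.3, -0.6]
finger_gap: 0.0878
```

```bash
python3 log.py
python3 - <<'E'
from h import *
T=imaging.capture('top');W=imaging.capture('wrist')
cv2.imwrite('pics/w14.png',W[:,:,::-1])
a=cv2.resize(T[150:260,390:510],(720,660)[:2],interpolation=cv2.INTER_CUBIC)
cv2.imwrite('pics/t14.png',cv2.resize(T[160:250,390:510],(720,540),interpolation=cv2.INTER_CUBIC)[:,:,::-1])
for x,y in [(482.5,182),(481.5,216)]:
    print(onz('top',x,y,.158))
E
```

```text
t 23.4 pos [ 0.575  -0.4851  0.4106] q [-0.387  0.653  0.745  0.129 -1.976 -1.217] F [-0.37 -0.3  -0.59] T [-0.14 -1.19  0.01] gap 0.0878
toolx,y,z [-0.941  0.064  0.331] [ 0.063  0.998 -0.015] [-0.332  0.007 -0.943]
[ 0.62059908 -0.3479701   0.158     ]
[ 0.53112184 -0.34295198  0.158     ]
```

View pics/t14.png

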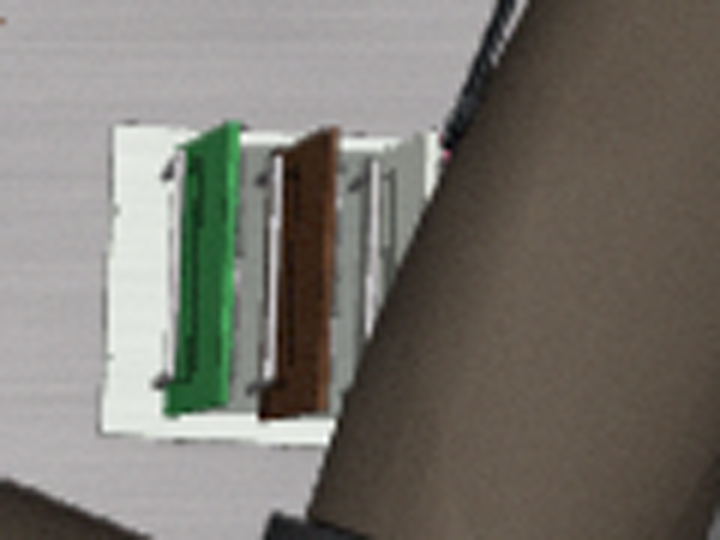

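View pics/w14.png

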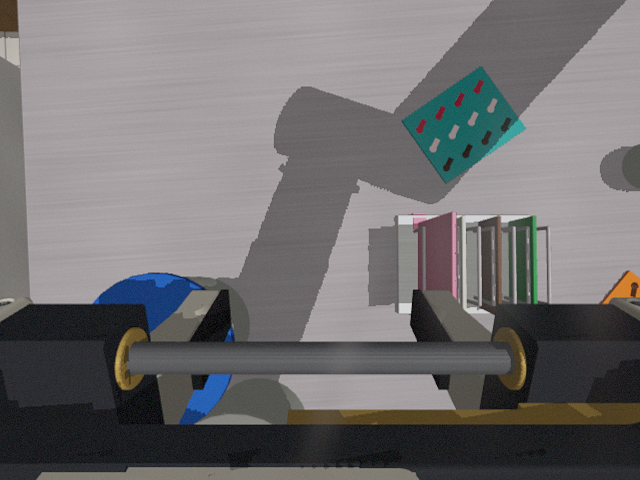

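```bash
python3 -c "
from workcell import env
print(env.close_job())"
```

```text
the job is handed in; nothing more can be done
None
```

The pink board is standing in the tagged slot, let go, and I handed the job in at about 23.5 s of robot time. No verdict is reported.

- **Slide and grasp:** I pushed the board by its far edge about 40 mm over the cold plate's long edge towards the middle of the bench. I then pinched it with the hand nearly level and turned about 20° so the wrist stayed clear of the rack.
- **Placing:** I lifted the board off, swung it upright and lowered it until it met the slot's floor. The wrist read about 9 N upward, at the height where the floor should be. I then opened the fingers gently and backed away.

**Last checks:** The board stands nearly vertical in the tagged slot. Its top edge is about 4 mm off the slot's middle across it, and its centre is about 5 mm off along it. The stored boards, bottle, shaker and tub looked upright and in place in the last pictures. The arm was touching nothing.

**Possible problems:**
- **Joint 3 range:** While backing away, the elbow (joint 3) read 1.251 rad against a printed limit of 1.25. It then moved back to 0.745. I cannot tell whether that counts as passing its range.
- **Blocked view:** In the final top view the arm hid the pink slot. The final board position comes from the top picture taken just before, where only part of the board showed, and from the last wrist picture.

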